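Turn the honing plate to its fine side and lock it

TASK

The two-sided honing plate is on its stand with the dark coarse side outwards. Turn the plate over so that its green fine side faces outwards, seat it fully home on the stand's two pins with the tab still at the top, then swing the red cam lever across in front of the plate until it drops into its closed notch. Leave the knife, the oil bottle and the whetstone where they are.

Things in the scene. Friction and masses are not known exactly. Their poses are not given: they have to be found in the camera images.
- seat: Grey sloped board of the stand (x -35 to +90, y -45 to +45 mm, 12 thick; free space above its top edge). Origin: on its front face under the seated plate's centre, 127 mm over the table. z: outward normal (roughly to the robot's left and away from it, 24 deg upwards); x: straight down the slope (66 deg from level); y: across. Stand's base: grey, 230 x 200 x 12 mm; its place and yaw vary.
- small_pin (a point): Foot of the 10 mm diameter steel pin on the board's face, at seat x = -20, y = +25 mm. Both pins stand out 9 mm along the seat's z: 5 mm straight, then tapered by 3 mm all round.
- big_pin (a point): Foot of the 14 mm diameter steel pin on the board's face, at seat x = +70, y = 0 mm.
- plate_center (a point): Centre of the loose plate, mid-thickness (10 mm thick, 180 long with tab, 0.3 kg). Plate axes: x from tab to foot, y across, z out of the dark coarse face (green fine face looks to -z). Starts seated, axes parallel to the seat's, centre 5 mm out along seat z. Seated fine side out: x along the seat's x, y and z opposite to the seat's, centre again 5 mm out.
- plate_tab (a point): Grip point: middle of the plate's bare aluminium tab (50 wide, 50 long, 10 mm thick), 65 mm from the plate's centre towards plate -x, 25 mm below its top edge, clear above the board, with room for a finger behind it. Can be pinched across the thickness by fingers that come down along the slope (24 deg from vertical). Axes as plate_center.
- fine_face (a point): Middle of the green fine face: plate x = +25, z = -5 mm. The dark and green part spans plate x = -40 to +90, y = -40 to +40 mm. It has three through holes, 3 mm wider than the pins: for the 10 mm pin at x = -20, y = +25 and y = -25; for the 14 mm pin at x = +70, y = 0. Axes as plate_center.
- lever_knob (a point): Centre of the upright black knob (22 mm diameter, 42 mm high) at the end of the red cam lever, 85 mm from the pivot and about 92 mm above the table; its foot stands on the lever's bar (12 x 12 mm). It rises and sinks some mm as the lever turns. Can be pushed sideways by closed fingers beside it.
- lever_pivot (a point): Point on the lever's vertical axis, 66 mm above the table, on a round post of the base in front of the board's foot and beside the plate: 51 mm from the seat's origin in the level outward direction (the seat's z laid level) and 66 mm along the seat's -y.
- lever (a joint): Lever angle, counter-clockwise from above. 0 = open, pointing outwards along the level outward direction; 1.5 = closed at its stop, along the seat's +y, some 3 mm in front of the seated plate's foot. Starts near open (up to 0.2). Takes about 1 to 2 N at the knob: it climbs 7 mm on a cam up to 0.93, then a spring pulls it down 12 mm into the closed notch. An unseated plate is in its way.
- knife (a point): Bystander: kitchen knife, 290 mm long, lying flat; dark wood handle 18 mm high. Point: on the table, where handle and blade meet.
- oil_bottle (a point): Bystander: amber oil bottle with orange cap, 54 mm diameter, 130 mm tall, standing. Point: half-way up.
- whetstone (a point): Bystander: red-brown whetstone block 70 x 160 x 28 mm. Point: its centre.
There are look-alikes about, which are no part of the job. Of the things like the part that bears plate_center, leave any that is brown, orange or purple; of the rest the larger one is meant.

How it is judged (in metres and radians):
On the way, in this order (a step that is already met when the one before it is completed fails the run):
1. the plate is seated on both pins, fine side out, while the lever is still open (x of plate_center in the frame of seat between -0.004 and 0.004 m and y of plate_center in the frame of seat between -0.004 and 0.004 m and z of fine_face in the frame of seat between 0.0075 and 0.0125 m and x of plate_tab in the frame of seat below -0.05 m and angle between the x axis of plate_center and the x axis of seat, either way round below 0.06 rad and angle between the z axis of plate_center and the z axis of seat, either way round below 0.06 rad and value of joint lever below 0.5 rad), for 0.2 s.
2. the lever has dropped into its closed notch (value of joint lever above 1.42 rad), for 0.2 s.
At the end, for the whole second after the job is handed in: Plate on both pins, fine side out, tab up: centre within 4 mm of its place along and across the board, fine face 10 mm (+-2.5) above the board, axes within 0.06 rad of the board's, plate still; lever joint above 1.42; bystanders within 30 mm of their start (x of plate_center in the frame of seat between -0.004 and 0.004 m and y of plate_center in the frame of seat between -0.004 and 0.004 m and z of fine_face in the frame of seat between 0.0075 and 0.0125 m and x of plate_tab in the frame of seat below -0.05 m and angle between the x axis of plate_center and the x axis of seat, either way round below 0.06 rad and angle between the z axis of plate_center and the z axis of seat, either way round below 0.06 rad and value of joint lever above 1.42 rad and linear speed of plate below 0.02 m/s); the robot touches nothing.
It fails at once if knife, oil bottle or whetstone moved more than 30 mm (distance of any of knife, oil_bottle, whetstone from where it was at the start of the episode above 0.03 m).
It also fails if it takes over 67 s, if anything falls off the work surface, if the arm or the gripper's body presses on something with over 40 N, if the wrist force passes 120 N, or if a joint passes its speed limit or range.

ROBOT

A 6-joint arm with a two-finger parallel gripper is mounted at the origin on the work surface. World frame = base frame: x ahead of the robot, y to its left, z up, the work surface at z = 0. Lengths are in mm, angles in degrees, forces in N, time in s.
With the tool pointing down it reaches from about 300 to 825 mm from the base axis. Payload 5.4 kg.
Tool frame: the origin (TCP) lies between the finger pads; the fingertips stand 17 mm ahead of it and the grasp point (between the pads) lies 2 mm behind it (manip.tips_ahead is the distance from the TCP to the fingertips, in mm); z points along the fingers, y is the direction in which the jaws open and shut (so a half turn about z gives the same grasp; the last joint's range is limited). The gripper opens to 92 mm and grips with 3 to 60 N. Pads are 20 mm wide; open, the fingers measure 128 mm over their backs; the gripper's body (75 mm by 189 mm) begins 69 mm behind the grasp point.
Start: joints at [-88.528, 9.076, 91.501, -0, 79.423, -12.038], TCP at [134.309, -559.077, 231.601] pointing down, gripper open.
Joint ranges: [-166.64, 166.64], [-54.1, 131.32], [10.49, 154.53], [-73.88, 253.88], [9.74, 151.15], [-171.62, 171.62]. Speed limits (degrees/s): [147.25, 147.25, 180, 180, 180, 180].

INTERFACE

Orientations are given as a 3x3 rotation matrix whose columns are the frame's x, y, z axes.
In Python, from workcell import manip, capture, order, silhouettes gives the robot as it stands. The module is installed in compiled form; this text tells all that it offers.
- The arm moves only by the tool servo_tool, never from a script. Its argument "steps" is a list of rows, each an object of numbers: "jaw": the closure, from -1 (fully open) to 1 (shut); "tx", "ty", "tz": the shift along the tool's x, y, z in cm; "wx", "wy", "wz": the turn, a rotation vector about the tool's x, y, z in degrees. In form: [{"jaw": .., "tx": .., "ty": .., "tz": .., "wx": .., "wy": .., "wz": ..}, ...]. A call has 1 to 5 rows; each row is the pose to reach, as a shift and turn from the pose measured when the call began, along the tool's axes at that moment; what a row does not reach only later rows make up. A row lasts 1/12 s, in which the tool goes at most 41.7 mm and 7.16 degrees, less where a joint would pass 70% of its speed; a pose out of reach is approached as far as the arm can. A call with a gripper value outside its range is refused whole. The fingers move at their own pace and stop on an object; "newtons" is the grip in N (left out, the last holds). Time passes only in rows, so rows that repeat a pose let the fingers close. It gives the time, the measured TCP pose, the force and the opening at its end, in the units of the state.
- manip.state(): the state, without advancing time (a new reading comes with each control period).
- capture(name): name is "side" or "top" or "wrist"; returns a dict with "pixels" (480x640x3 uint8, red, green, blue), "mtx" (3x3 intrinsics, pixels), "pose" (4x4, takes a point from camera to world coordinates). Camera axes: x right, y down, z forward; pixel columns grow to the right and rows downward; lengths in mm; the calibration is good to about 2 mm. A picture is of the moment at which its call begins. There is no depth.
- order.finish_job(): hands the job in, once; it reports no verdict.
Trained networks look in the newest picture that a camera, given by its name, has taken for a name from the list of things; names that differ only in an ending like _2 or _b are one class to them, and where a whole thing is asked for, a point or a joint stands for the part that bears it (a point fixed in the world has none). Each returns a list of dicts, best first, with "conf" (0 to 1); they miss things now and then, are a little off and sometimes report something else, mostly with a low value. They report only what shows in the picture. A call takes as long as a camera call. They do not tell look-alikes from the thing itself.
- silhouettes(camera, label): "pixels" (480x640 bool, what is visible of it) and "rect" ([centre column, centre row, width, height] in pixels, round what is visible of it).
The state is a dict: "time": time; "joints": joint angles; "qvel": joint speeds; "effort": joint torques, N m; "tool_pos": TCP position; "orientation": TCP orientation; "force": force on the tool from outside, world axes, zero at the start; "wrist_torque": the same for the moment, N m; "finger_gap": finger opening in mm.
Only numpy, scipy, OpenCV 4.12 (cv2) and the standard library are available. Lean on these libraries where they do the work, as an engineer would, in place of code of your own. Each camera call takes 0.05 s, during which the arm holds its last target.

## Working session

There is one attempt and no reset: what is moved stays moved. The work goes in short steps, Python scripts to look and compute and a tool call to move; the robot and the scene stay as the last step left them, time stands still between calls to the robot, and variables do not carry over. Pictures are saved under pics/ and viewed, and the job is handed in when it is done.

Besides the shell and the picture viewer there is one more tool, called after "Request:" in YAML: its name, and indented under it one key for each argument. servo_tool: Moves the arm, as the interface text tells. Its arguments: {"type":"object","properties":{"steps":{"type":"array","items":{"type":"object","properties":{"jaw":{"type":"number"},"tx":{"type":"number"},"ty":{"type":"number"},"tz":{"type":"number"},"wx":{"type":"number"},"wy":{"type":"number"},"wz":{"type":"number"}}}},"newtons":{"type":"number"}},"required":["steps"]}

```bash
mkdir -p pics; ls
python3 - <<'E'
from workcell import manip, capture, order, silhouettes
import cv2, numpy as np
print(manip.state())
for c in ["side","top","wrist"]:
    d=capture(c); cv2.imwrite(f"pics/{c}0.png",d["pixels"][:,:,::-1]); print(c,d["mtx"].round(1).tolist(),d["pose"].round(3).tolist())
    np.savez(f"{c}0.npz",**d)
E
```

```text
pics
{'time': 0.0, 'joints': array([-8.85299921e+01,  9.11363809e+00,  9.15694191e+01, -8.22640806e-04,
        7.94221116e+01, -1.20375060e+01]), 'qvel': array([ 0.06964629, -0.07570089,  0.01033089, -0.04092181, -0.03557016,
       -0.00804011]), 'effort': array([ 6.98206477e-04, -3.85577381e+01, -3.22102439e+01,  7.00725568e-02,
        3.78379610e-02, -1.37890029e-04]), 'tool_pos': array([ 134.26779631, -558.51335472,  230.63327148]), 'orientation': array([[ 9.72338690e-01,  2.33575401e-01, -6.11974741e-05],
       [ 2.33575117e-01, -9.72337030e-01,  1.83457366e-03],
       [ 3.69006708e-04, -1.79812116e-03, -9.99998315e-01]]), 'force': array([-0.47339624,  0.19190022, -0.30406333]), 'wrist_torque': array([-0.03180142,  0.02457956,  0.01345175]), 'finger_gap': 91.64260100727012}
side [[617.7, 0.0, 319.2], [0.0, 617.7, 239.7], [0.0, 0.0, 1.0]] [[-0.837, -0.306, 0.453, -94.954], [-0.547, 0.5, -0.672, 946.69], [-0.021, -0.81, -0.586, 957.218], [0.0, 0.0, 0.0, 1.0]]
top [[446.5, 0.0, 318.9], [0.0, 446.5, 235.1], [0.0, 0.0, 1.0]] [[0.028, -0.999, 0.042, 480.952], [-1.0, -0.027, 0.015, -24.174], [-0.014, -0.043, -0.999, 1100.245], [0.0, 0.0, 0.0, 1.0]]
wrist [[349.4, 0.0, 323.1], [0.0, 349.4, 241.7], [0.0, 0.0, 1.0]] [[0.234, -0.928, -0.288, 217.312], [-0.972, -0.224, -0.068, -538.892], [-0.001, 0.296, -0.955, 384.728], [0.0, 0.0, 0.0, 1.0]]
```

View pics/side0.png

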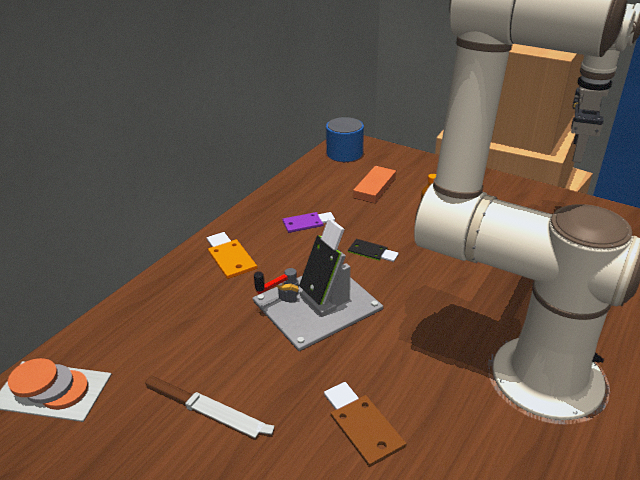

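View pics/top0.png

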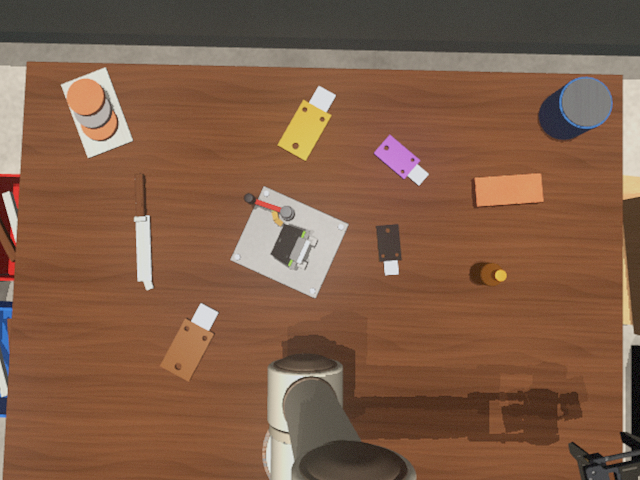

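View pics/wrist0.png

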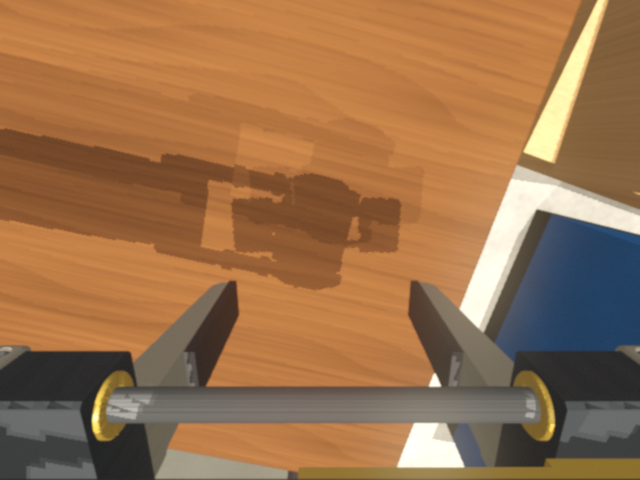

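The side and top views show the plate on the stand: dark face, green rim and silver tab at side (325,265), top (292,246).

Look-alikes for the plate:
- orange/yellow: top (305,130)
- purple: top (400,158)
- brown: top (190,350)
- small dark one lying down: top (388,245)

The plate on the stand is the larger of the dark ones, so that is the one I want. I'll zoom in to check.

Run:
```python
from workcell import manip, capture, order, silhouettes
import cv2, numpy as np
a=cv2.imread("pics/side0.png")[200:360,230:400]; b=cv2.imread("pics/top0.png")[180:305,225:355]
cv2.imwrite("pics/c_side0.png",cv2.resize(a,None,fx=4.5,fy=3.7,interpolation=cv2.INTER_CUBIC) if 0 else cv2.resize(a,None,fx=3.7,fy=3.7,interpolation=cv2.INTER_CUBIC))
cv2.imwrite("pics/c_top0.png",cv2.resize(b,None,fx=4.7,fy=4.7,interpolation=cv2.INTER_CUBIC))
for c in ["side","top"]:
  for l in ["plate_center","plate_tab","seat","lever_knob","lever_pivot","lever","knife","oil_bottle","whetstone"]:
    try:
      for r in silhouettes(c,l): print(c,l,round(r["conf"],2),np.round(r["rect"],1), r["pixels"].sum())
    except Exception as e: print(c,l,e)
```

```text
side plate_center 0.83 [372.2 249.9  52.   22.4] 658
side plate_center 0.8 [306.6 224.   50.1  24.6] 654
side plate_center 0.78 [231.9 258.4  45.8  43. ] 1268
side plate_center 0.71 [320.9 262.   44.5  85. ] 2003
side plate_center 0.67 [328.8 278.1  41.   51.4] 292
side plate_tab 0.87 [366.  424.1  81.7  83.6] 3399
side plate_tab 0.81 [310.6 222.5  52.9  22.8] 659
side plate_tab 0.76 [230.1 255.2  52.8  44.5] 1378
side plate_tab 0.65 [322.3 263.4  45.   84.7] 1964
side plate_tab 0.57 [374.4 249.1  54.1  23.3] 686
side plate_tab 0.42 [332.9 278.6  22.4  46. ] 186
side seat 0.64 [329.1 275.9  36.1  51.7] 264
side lever_knob 0.91 [275.3 280.2  45.4  25.3] 469
side lever_knob 0.61 [330.1 277.6  43.7  47.9] 267
side lever_pivot 0.91 [318.1 303.2 131.3  98.5] 5891
side lever 0.85 [276.2 283.6  48.1  24.6] 499
side knife 0.59 [209.9 407.2 130.2  59.5] 2059
side knife 0.19 [274.9 281.1  44.2  21.1] 502
side oil_bottle 0.69 [428.5 185.7  16.   27.4] 135
side whetstone 0.56 [373.8 185.6  44.3  37.5] 963
top plate_center 0.96 [388.4 251.8  32.3  48.1] 1061
top plate_center 0.87 [404.  160.8  56.4  51.7] 1230
top plate_center 0.84 [308.  124.3  55.8  75.6] 2022
top plate_center 0.77 [290.7 245.1  39.8  40.3] 1091
top plate_center 0.7 [189.1 340.1  55.9  74.8] 2333
top plate_tab 0.86 [306.4 123.   58.9  72.1] 2143
top plate_tab 0.85 [288.1 242.7  33.3  40.7] 1050
top plate_tab 0.85 [399.8 161.3  54.7  52.4] 1245
top plate_tab 0.55 [390.2 249.1  24.9  49.6] 995
top seat 0.61 [298.4 250.   22.9  44.4] 95
top lever_knob 0.64 [269.4 204.9  48.9  24.8] 363
top lever_pivot 0.98 [288.2 242.3 112.6 107.6] 6555
top lever 0.89 [269.6 207.8  47.1  23.3] 367
top knife 0.79 [141.6 230.1  18.9 118.5] 1455
top oil_bottle 0.63 [487.4 274.5  34.2  23.4] 675
top whetstone 0.67 [506.2 189.7  71.6  34.4] 2091
```

View pics/c_side0.png

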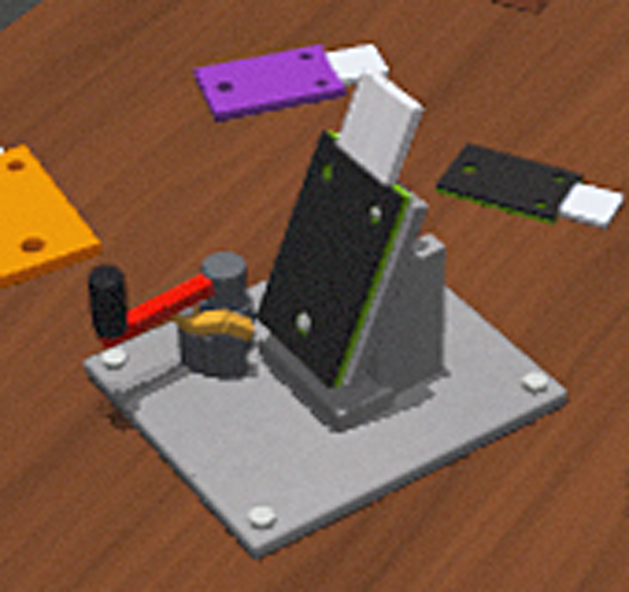

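View pics/c_top0.png

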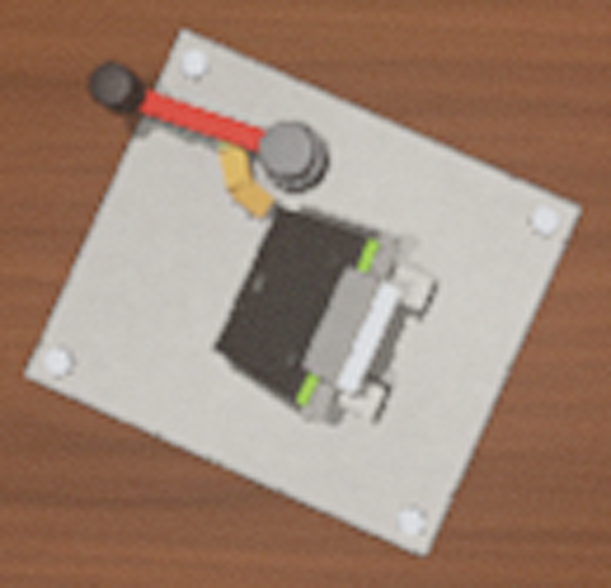

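The crops confirm it: the dark plate is on the stand with a green rim, silver tab up and two pins showing. The lever is open, with the knob on the left and the pivot post beside the plate. Next I'll fit the stand's pose from both views.

```bash
cat > geo.py <<'E'
import numpy as np
from scipy.optimize import least_squares
from scipy.spatial.transform import Rotation as Ro
c24,s24=np.cos(np.radians(24)),np.sin(np.radians(24))
def seatR(yaw):
    h=np.array([np.cos(yaw),np.sin(yaw),0]); u=np.array([0,0,1.])
    z=c24*h+s24*u; x=s24*h-c24*u; y=np.cross(z,x)
    return np.c_[x,y,z]
def proj(d,P):
    T=np.linalg.inv(d["pose"]); Q=P@T[:3,:3].T+T[:3,3]
    q=Q@d["mtx"].T; return q[:,:2]/q[:,2:]
E
cat > fit0.py <<'E'
from geo import *
S=np.load("side0.npz");T=np.load("top0.npz")
cs=lambda p:np.array(p)/3.7+[230,200]-0.4
ct=lambda p:np.array(p)/4.7+[225,180]-0.4
# base corners in (h,l) frame : h outward, l = seat y
base_top={(-1,-1):(582,210),(1,-1):(183,30),(1,1):(25,377),(-1,1):(428,555)}
base_side={(1,-1):(85,365),(1,1):(258,545),(-1,1):(567,393)}
pl_side={(90,-40,10):(262,308),(90,40,10):(335,386),(-40,-40,10):(330,133),(-40,40,10):(405,190)}
pl_top={(90,-40,10):(278,205),(90,40,10):(217,348),(-40,-25,10):(345,268)}
def res(p,which,full=False):
    yaw,bx,by,ox,oy=p; R=seatR(yaw); h=np.array([np.cos(yaw),np.sin(yaw),0]); l=R[:,1]
    r=[]
    for cam,cc,bd,pd,n in ((S,cs,base_side,pl_side,"s"),(T,ct,base_top,pl_top,"t")):
        if n not in which: continue
        P=np.array([np.array([bx,by,12])+h*115*a+l*100*b for a,b in bd]); r.append(proj(cam,P)-cc(list(bd.values())))
        P=np.array([np.array([ox,oy,127])+R@np.array(k) for k in pd]); r.append(proj(cam,P)-cc(list(pd.values())))
    r=np.vstack(r)
    return r if full else r.ravel()
for w in ("s","t","st"):
    f=least_squares(res,[1.2,520,40,520,40],args=(w,)); print(w,np.degrees(f.x[0]).round(2),f.x[1:].round(1)); print(res(f.x,w,True).round(1).tolist())
E
python3 fit0.py
```

```text
s 67.62 [508.8  67.3 495.3  46.7]
[[-0.5, -1.1], [-0.5, 1.3], [1.0, -0.7], [-0.1, 1.4], [0.0, -0.6], [-0.5, -1.6], [0.5, 0.6]]
t 67.5 [509.   64.4 497.   48.7]
[[0.6, -0.7], [-0.2, -0.5], [-0.3, 0.1], [-0.1, 1.0], [0.1, 0.0], [-0.9, 0.5], [0.7, -0.5]]
st 67.52 [509.1  65.4 495.9  47.6]
[[-0.1, -1.7], [-0.2, 0.6], [1.3, -1.1], [-0.5, 1.6], [-0.5, -0.5], [-0.9, -1.4], [0.0, 0.8], [0.2, -0.8], [-0.6, -0.5], [-0.8, 0.1], [-0.5, 1.0], [0.5, 0.5], [-0.4, 1.0], [1.1, 0.0]]
```

```bash
cat > h.py <<'E'
from geo import *
from workcell import manip, capture, order, silhouettes
import cv2,json,os
def seat():
    p=json.load(open("seat.json")); return np.array(p["o"]),seatR(np.radians(p["yaw"]))
def rel(pos,R,show=True):
    s=manip.state(); R0=s["orientation"]; t=R0.T@(pos-s["tool_pos"])/10; w=np.degrees(Ro.from_matrix(R0.T@R).as_rotvec())
    print("t",t.round(2),"w",w.round(2),"rows",max(np.linalg.norm(t)/4.17,np.linalg.norm(w)/7.16).round(1)); return t,w
def toolR(sign,rx=0):  # sign=+1: tool y = +seat z
    R=seat()[1]; z=R[:,0]; y=sign*R[:,2]; return np.c_[np.cross(y,z),y,z]
def tgt(x,y,z,sign): # TCP at seat coords
    o,R=seat(); return rel(o+R@np.array([x,y,z]),toolR(sign))
def st():
    s=manip.state(); o,R=seat(); print("t",s["time"].__round__(2),"q",s["joints"].round(1),"pos",s["tool_pos"].round(1),"seat",(R.T@(s["tool_pos"]-o)).round(1),"F",s["force"].round(1),"gap",round(s["finger_gap"],1)); 
    print("Rs",(R.T@s["orientation"]).round(3).tolist())
def pic(cam,name,crop=None,f=1):
    d=capture(cam); np.savez(name+".npz",**d); im=d["pixels"][:,:,::-1]
    if crop: im=im[crop[1]:crop[3],crop[0]:crop[2]]
    cv2.imwrite(f"pics/{name}.png",cv2.resize(im,None,fx=f,fy=f,interpolation=cv2.INTER_CUBIC)); return d
E
echo '{"o":[496,48,127],"yaw":67.5}' > seat.json
python3 -c "
from h import *
st(); tgt(-213,0,5,-1); tgt(-213,0,5,1); o,R=seat(); print(o+R@[-213,0,5])"
```

```text
t 1.05 q [-88.5   9.1  91.5  -0.   79.4 -12. ] pos [ 134.3 -559.1  231.6] seat [-380.   101.9 -596.3] F [ 0.5  0.7 -0.3] gap 91.7
Rs [[0.239, -0.329, 0.914], [-0.809, -0.588, -0.0], [0.537, -0.739, -0.407]]
t [ 44.53 -43.94  -9.2 ] w [23.2   7.54 35.47] rows 15.2
t [ 44.53 -43.94  -9.2 ] w [  -9.76   30.04 -141.32] rows 20.2
[464.59425076 -27.82018576 323.61886569]
```

Request:
servo_tool:
  steps:
    - {"tx":8,"ty":-8,"tz":-3,"wx":4,"wy":1,"wz":6}
    - {"tx":11,"ty":-11,"tz":-5,"wx":7,"wy":2,"wz":11}
    - {"tx":14,"ty":-14,"tz":-5,"wx":10,"wy":3,"wz":15}
    - {"tx":17,"ty":-17,"tz":-6,"wx":12,"wy":4,"wz":19}
    - {"tx":20,"ty":-20,"tz":-7,"wx":15,"wy":5,"wz":23}

```text
invalid input at $.steps[0]: expected keys jaw, tx, ty, tz, wx, wy, wz
```

```bash
python3 -c "
from h import *
st(); tgt(-213,0,5,-1)"
```

```text
t 1.05 q [-88.5   9.1  91.5  -0.   79.4 -12. ] pos [ 134.3 -559.1  231.6] seat [-380.   101.9 -596.3] F [ 0.5  0.7 -0.3] gap 91.7
Rs [[0.239, -0.329, 0.914], [-0.809, -0.588, -0.0], [0.537, -0.739, -0.407]]
t [ 44.53 -43.94  -9.2 ] w [23.2   7.54 35.47] rows 15.2
```

Request:
servo_tool:
  steps:
    - {"jaw":-1,"tx":4,"ty":-4,"tz":-2,"wx":2,"wy":1,"wz":4}
    - {"jaw":-1,"tx":7,"ty":-7,"tz":-4,"wx":5,"wy":2,"wz":8}
    - {"jaw":-1,"tx":10,"ty":-10,"tz":-5,"wx":8,"wy":3,"wz":12}
    - {"jaw":-1,"tx":13,"ty":-13,"tz":-6,"wx":11,"wy":4,"wz":17}
    - {"jaw":-1,"tx":16,"ty":-16,"tz":-7,"wx":14,"wy":5,"wz":22}

```text
time: 1.47
tool_pos: [238.7, -388.8, 295.7]
orientation: [[0.987, -0.144, 0.076], [-0.159, -0.956, 0.245], [0.038, -0.254, -0.967]]
force: [1.0, 0.3, 0.2]
finger_gap: 91.9
```

```bash
python3 -c "
from h import *
st(); tgt(-213,0,5,-1)"
```

```text
t 1.47 q [-78.6  -2.4  97.4   7.1  98.1  20.4] pos [ 238.7 -388.8  295.7] seat [-358.3   70.5 -389.9] F [1.  0.3 0.2] gap 91.9
Rs [[0.06, -0.15, 0.987], [-0.972, -0.233, 0.023], [0.226, -0.961, -0.16]]
t [ 16.67 -38.48   7.87] w [ 8.99  2.4  13.34] rows 10.2
```

Request:
servo_tool:
  steps:
    - {"jaw":-1,"tx":1.5,"ty":-4,"tz":0,"wx":2,"wy":0,"wz":3}
    - {"jaw":-1,"tx":3,"ty":-8,"tz":1,"wx":4,"wy":1,"wz":5}
    - {"jaw":-1,"tx":5,"ty":-12,"tz":2,"wx":5,"wy":1,"wz":8}
    - {"jaw":-1,"tx":7,"ty":-16,"tz":3,"wx":6,"wy":2,"wz":10}
    - {"jaw":-1,"tx":8.6,"ty":-20,"tz":4,"wx":9,"wy":2.4,"wz":13}

```text
time: 1.88
tool_pos: [348.3, -213.0, 311.6]
orientation: [[0.925, -0.345, 0.157], [-0.379, -0.846, 0.375], [0.003, -0.407, -0.913]]
force: [0.0, 0.1, 0.2]
finger_gap: 91.6
```

```bash
python3 -c "
from h import *
st(); tgt(-213,0,5,-1)"
```

```text
t 1.88 q [-63.1 -13.  106.9  18.4 101.5  50.3] pos [ 348.3 -213.   311.6] seat [-289.7   36.6 -196.8] F [0.  0.1 0.2] gap 91.6
Rs [[-0.001, 0.0, 1.0], [-1.0, -0.005, -0.001], [0.005, -1.0, 0.0]]
t [  3.75 -20.16   7.68] w [-0.01 -0.08  0.3 ] rows 5.3
```

Request:
servo_tool:
  steps:
    - {"jaw":-1,"tx":0.7,"ty":-4,"tz":0,"wx":0,"wy":0,"wz":0}
    - {"jaw":-1,"tx":1.5,"ty":-8,"tz":1.5,"wx":0,"wy":0,"wz":0}
    - {"jaw":-1,"tx":2.2,"ty":-12,"tz":3,"wx":0,"wy":0,"wz":0}
    - {"jaw":-1,"tx":3,"ty":-16,"tz":4.5,"wx":0,"wy":0,"wz":0}
    - {"jaw":-1,"tx":3.75,"ty":-20,"tz":6,"wx":0,"wy":0,"wz":0.3}

```text
time: 2.3
tool_pos: [457.8, -40.5, 338.3]
orientation: [[0.923, -0.35, 0.158], [-0.384, -0.844, 0.375], [0.002, -0.407, -0.914]]
force: [1.0, -0.8, -0.9]
finger_gap: 91.6
```

```bash
python3 -c "
from h import *
st(); tgt(-63,0,5,-1)
pic('wrist','w1'); pic('side','s1',(200,130,420,350),2.7);pic('top','t1',(225,130,355,305),3.4)"
```

```text
t 2.3 q [-36.6 -14.6 105.3  23.4  94.9  76.8] pos [457.8 -40.5 338.3] seat [-232.2    1.5   -2.1] F [ 1.  -0.8 -0.9] gap 91.6
Rs [[-0.003, 0.0, 1.0], [-1.0, 0.0, -0.003], [-0.0, -1.0, 0.0]]
t [ 0.1  -0.71 16.92] w [-0.   -0.15 -0.01] rows 4.1
```

View pics/w1.png

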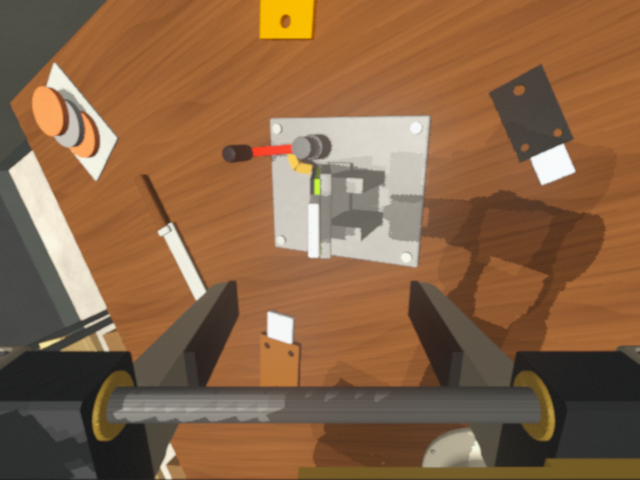

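View pics/s1.png

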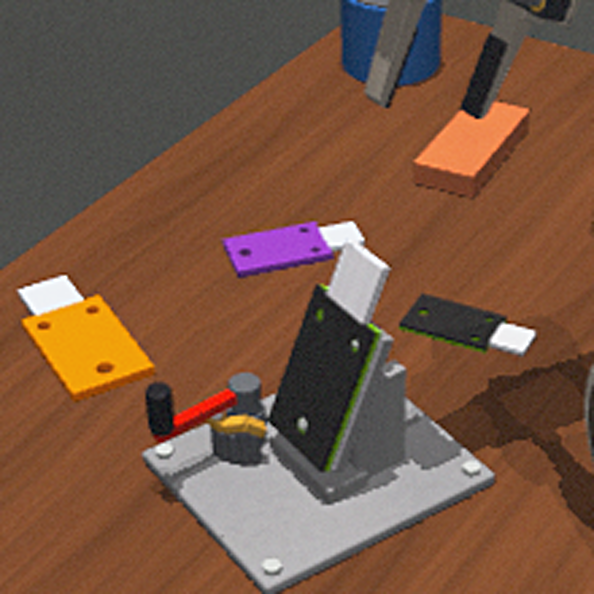

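The wrist view shows the stand at (350,190), looking down the slope. The tab's end face is at (308–320, 204–258), the green edge at (317,187), and the knob at (237,153). I'll refine the fit with this view.

Run:
```python
from h import *
d=np.load("w1.npz"); im=d["pixels"][:,:,::-1][105:275,215:440]
cv2.imwrite("pics/w1c.png",cv2.resize(im,None,fx=3.5,fy=3.5,interpolation=cv2.INTER_CUBIC))
o,R=seat()
for P in [(-90,25,0),(-90,25,10),(-90,-25,0),(-90,-25,10),(-40,-40,0),(-40,-40,10),(-35,45,0),(-35,45,-12)]:
    u=proj(d,(o+R@np.array(P))[None])[0]; print(P,u.round(1),((u-[215,105])*3.5).round(0))
```

```text
(-90, 25, 0) [321.6 259.9] [373. 542.]
(-90, 25, 10) [310.5 259.9] [334. 542.]
(-90, -25, 0) [321.6 205.2] [373. 351.]
(-90, -25, 10) [310.  205.2] [332. 351.]
(-40, -40, 0) [321.8 180.2] [374. 263.]
(-40, -40, 10) [311.6 180.2] [338. 263.]
(-35, 45, 0) [321.9 259.8] [374. 542.]
(-35, 45, -12) [333.1 259.8] [413. 542.]
```

View pics/w1c.png

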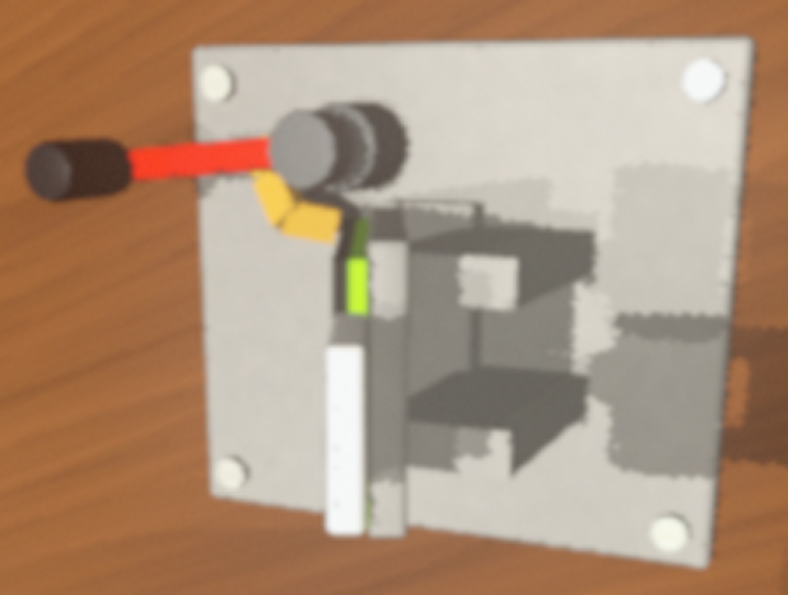

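```bash
echo '{"o":[497.7,49,127.5],"yaw":67.5}' > seat.json
python3 -c "
from h import *
tgt(-63,0,5,-1)"
```

```text
t [ 0.33 -0.82 16.9 ] w [-0.    0.02  0.34] rows 4.1
```

Request:
servo_tool:
  steps:
    - {"jaw":-1,"tx":0.15,"ty":-0.4,"tz":3.5,"wx":0,"wy":0,"wz":0.3}
    - {"jaw":-1,"tx":0.33,"ty":-0.8,"tz":7,"wx":0,"wy":0,"wz":0.3}
    - {"jaw":-0.8,"tx":0.33,"ty":-0.8,"tz":10.5,"wx":0,"wy":0,"wz":0.3}
    - {"jaw":-0.6,"tx":0.33,"ty":-0.8,"tz":14,"wx":0,"wy":0,"wz":0.3}
    - {"jaw":-0.2,"tx":0.33,"ty":-0.8,"tz":16.5,"wx":0,"wy":0,"wz":0.3}
  newtons: 8

```text
time: 2.87
tool_pos: [487.7, 27.8, 187.7]
orientation: [[0.924, -0.351, 0.153], [-0.383, -0.844, 0.376], [-0.003, -0.406, -0.914]]
force: [-1.1, 0.6, 0.1]
finger_gap: 73.7
```

```bash
python3 -c "
from h import *
st(); tgt(-63,0,5,-1)
pic('wrist','w2'); pic('side','s2',(230,180,420,320),4)"
```

```text
t 2.87 q [-26.6  -6.2 115.3  24.9  74.4  78.4] pos [487.7  27.8 187.7] seat [-64.5   1.2   3.1] F [-1.1  0.6  0.1] gap 73.7
Rs [[0.003, -0.001, 1.0], [-1.0, 0.002, 0.003], [-0.002, -1.0, -0.001]]
t [ 0.12 -0.19  0.15] w [ 0.04  0.14 -0.1 ] rows 0.1
```

View pics/w2.png

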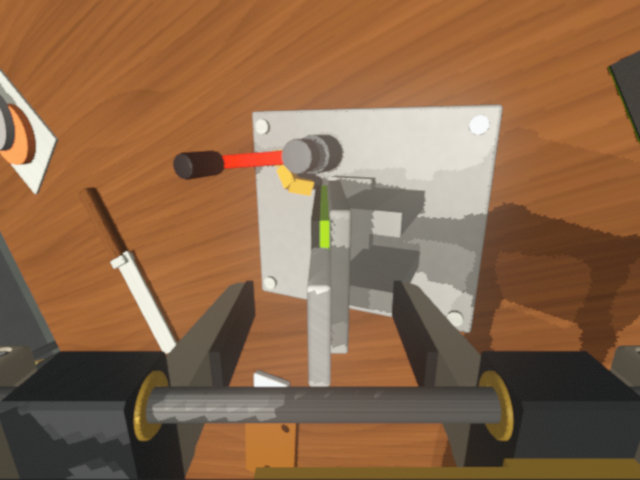

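View pics/s2.png

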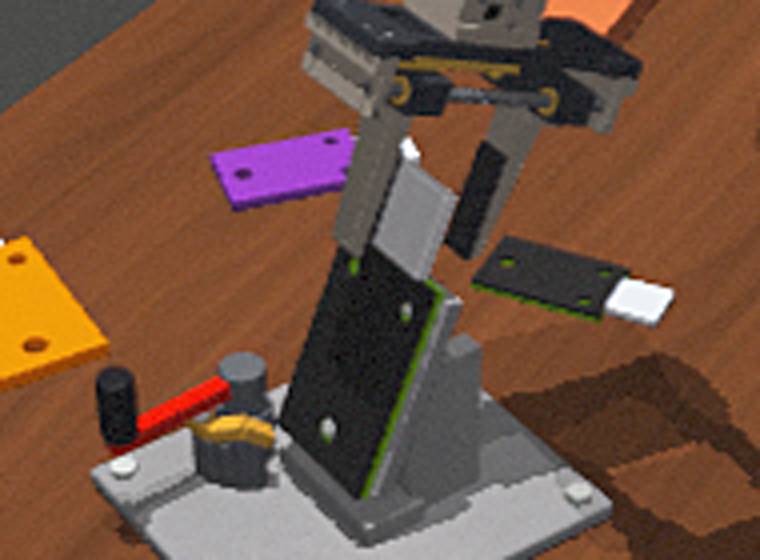

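Run:
```python
from h import *
d=np.load("w2.npz"); im=d["pixels"][:,:,::-1][205:395,265:370]
cv2.imwrite("pics/w2c.png",cv2.resize(im,None,fx=4,fy=3,interpolation=cv2.INTER_CUBIC) if 0 else cv2.resize(im,None,fx=3.1,fy=3.1,interpolation=cv2.INTER_CUBIC))
o,R=seat()
for P in [(-90,25,0),(-90,25,10),(-90,-25,0),(-90,-25,10),(-40,-40,0),(-40,-40,10),(-35,45,0),(-35,45,-12),(-35,-45,-12)]:
    u=proj(d,(o+R@np.array(P))[None])[0]; print(P,u.round(1),((u-[265,205])*3.1).round(0))
```

```text
(-90, 25, 0) [332.1 390.9] [208. 576.]
(-90, 25, 10) [309.5 390.9] [138. 576.]
(-90, -25, 0) [332.9 287.7] [210. 256.]
(-90, -25, 10) [307.9 287.7] [133. 256.]
(-40, -40, 0) [330.5 221. ] [203.  49.]
(-40, -40, 10) [311.4 221. ] [144.  50.]
(-35, 45, 0) [329.6 354.3] [200. 463.]
(-35, 45, -12) [349.2 354.3] [261. 463.]
(-35, -45, -12) [352.8 209.5] [272.  14.]
```

View pics/w2c.png

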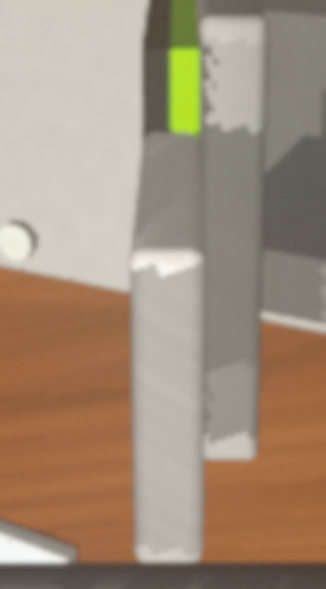

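Run:
```python
from h import *
o,R=seat(); o=o+R@[0,-.9,.4]; json.dump({"o":o.round(2).tolist(),"yaw":67.5},open("seat.json","w")); print(o)
tgt(-63,0,5,-1)
```

```text
[498.67133106  48.99318729 127.66269466]
t [ 0.4  -0.26  0.03] w [ 0.01  0.5  -0.16] rows 0.1
```

Run:
```python
from h import *
for i in range(3): st(); capture("top")
```

```text
t 2.97 q [-26.6  -6.1 115.4  24.8  74.6  78.4] pos [485.9  28.8 186.5] seat [-63.3   4.    2.4] F [ 0.7  0.6 -0.7] gap 65.8
Rs [[0.009, -0.0, 1.0], [-1.0, 0.003, 0.009], [-0.003, -1.0, -0.0]]
t 3.02 q [-26.7  -6.3 115.2  24.8  74.7  78.4] pos [487.6  27.6 189.3] seat [-66.1   2.1   3.2] F [-0.3 -0.2  0.4] gap 62.0
Rs [[0.004, -0.0, 1.0], [-1.0, 0.001, 0.004], [-0.001, -1.0, -0.0]]
t 3.07 q [-26.7  -6.4 115.   24.9  74.7  78.4] pos [488.9  26.7 191.3] seat [-68.    0.5   3.7] F [ 0.4 -0.4  0.3] gap 57.9
Rs [[-0.0, -0.0, 1.0], [-1.0, 0.0, -0.0], [-0.0, -1.0, -0.0]]
```

Run:
```python
from h import *
tgt(-63,0,5,-1)
```

```text
t [-0.04 -0.1   0.6 ] w [ 0.02 -0.15  0.02] rows 0.1
```

Request:
servo_tool:
  steps:
    - {"jaw":-0.2,"tx":0,"ty":-0.1,"tz":0.5,"wx":0,"wy":0,"wz":0}
    - {"jaw":-0.2,"tx":0,"ty":-0.1,"tz":0.5,"wx":0,"wy":0,"wz":0}
    - {"jaw":-0.2,"tx":0,"ty":-0.1,"tz":0.5,"wx":0,"wy":0,"wz":0}
    - {"jaw":-0.2,"tx":0,"ty":-0.1,"tz":0.5,"wx":0,"wy":0,"wz":0}

```text
time: 3.45
tool_pos: [491.3, 28.5, 189.0]
orientation: [[0.923, -0.349, 0.159], [-0.384, -0.844, 0.374], [0.004, -0.406, -0.914]]
force: [-0.8, 0.5, 0.6]
finger_gap: 55.4
```

Run:
```python
from h import *
st()
d=pic("wrist","w3"); im=d["pixels"][:,:,::-1][205:395,265:370]
cv2.imwrite("pics/w3c.png",cv2.resize(im,None,fx=3.1,fy=3.1,interpolation=cv2.INTER_CUBIC))
st(); tgt(-63,0,5,-1)
o,R=seat()
for P in [(-90,25,0),(-90,25,10),(-90,-25,0),(-90,-25,10),(-40,-40,0),(-40,-40,10),(-35,45,0),(-35,45,-12),(-35,-45,-12)]:
    u=proj(d,(o+R@np.array(P))[None])[0]; print(P,u.round(1),((u-[265,205])*3.1).round(0))
```

```text
t 3.45 q [-26.4  -6.1 115.   25.   74.   78.6] pos [491.3  28.5 189. ] seat [-64.9  -1.    5.1] F [-0.8  0.5  0.6] gap 55.4
Rs [[-0.004, -0.0, 1.0], [-1.0, -0.001, -0.004], [0.001, -1.0, -0.0]]
t 3.5 q [-26.4  -6.1 115.   25.   74.   78.6] pos [491.1  28.6 188.8] seat [-64.7  -0.8   5.1] F [-0.1  0.1 -0.6] gap 55.4
Rs [[-0.004, -0.0, 1.0], [-1.0, -0.001, -0.004], [0.001, -1.0, -0.0]]
t [-0.08  0.01  0.17] w [ 0.02 -0.21  0.03] rows 0.0
(-90, 25, 0) [336.2 394.3] [221. 587.]
(-90, 25, 10) [313.8 394.3] [151. 587.]
(-90, -25, 0) [337.7 291.7] [225. 269.]
(-90, -25, 10) [313.  291.7] [149. 269.]
(-40, -40, 0) [334.3 225. ] [215.  62.]
(-40, -40, 10) [315.3 225. ] [156.  62.]
(-35, 45, 0) [332.5 357.6] [209. 473.]
(-35, 45, -12) [352.1 357.6] [270. 473.]
(-35, -45, -12) [356.4 213.7] [283.  27.]
```

View pics/w3c.png

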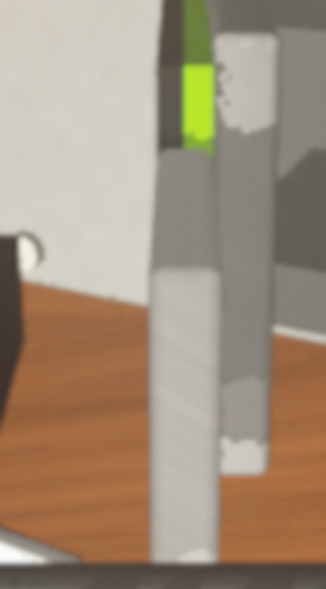

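Request:
servo_tool:
  steps:
    - {"jaw":0.3,"tx":-0.05,"ty":0,"tz":0.15,"wx":0,"wy":-0.2,"wz":0}
    - {"jaw":0.6,"tx":-0.05,"ty":0,"tz":0.15,"wx":0,"wy":-0.2,"wz":0}
    - {"jaw":0.9,"tx":-0.05,"ty":0,"tz":0.15,"wx":0,"wy":-0.2,"wz":0}
    - {"jaw":1,"tx":-0.05,"ty":0,"tz":0.15,"wx":0,"wy":-0.2,"wz":0}
    - {"jaw":1,"tx":-0.05,"ty":0,"tz":0.15,"wx":0,"wy":-0.2,"wz":0}
  newtons: 10

```text
time: 3.92
tool_pos: [490.9, 29.4, 187.4]
orientation: [[0.924, -0.349, 0.156], [-0.382, -0.844, 0.375], [0.0, -0.406, -0.914]]
force: [-1.0, 0.0, 0.1]
finger_gap: 24.0
```

Run:
```python
from h import *
st(); tgt(-63,0,5,-1)
```

```text
t 3.92 q [-26.3  -5.8 115.   24.9  74.   78.6] pos [490.9  29.4 187.4] seat [-63.1  -0.3   5.1] F [-1.   0.   0.1] gap 24.0
Rs [[-0.0, -0.0, 1.0], [-1.0, -0.001, -0.0], [0.001, -1.0, -0.0]]
t [-0.03  0.01  0.01] w [ 0.02 -0.01  0.03] rows 0.0
```

Request:
servo_tool:
  steps:
    - {"jaw":1,"tx":0,"ty":0,"tz":0,"wx":0,"wy":0,"wz":0}
    - {"jaw":1,"tx":0,"ty":0,"tz":0,"wx":0,"wy":0,"wz":0}
    - {"jaw":1,"tx":0,"ty":0,"tz":0,"wx":0,"wy":0,"wz":0}
    - {"jaw":1,"tx":0,"ty":0,"tz":0,"wx":0,"wy":0,"wz":0}
  newtons: 10

```text
time: 4.25
tool_pos: [490.8, 29.3, 187.3]
orientation: [[0.924, -0.349, 0.155], [-0.382, -0.845, 0.375], [0.0, -0.406, -0.914]]
force: [-0.3, -0.4, 0.5]
finger_gap: 9.9
```

Run:
```python
from h import *
st(); tgt(-63,0,5,-1); print(manip.state()["wrist_torque"])
```

```text
t 4.25 q [-26.3  -5.8 115.   24.9  74.   78.6] pos [490.8  29.3 187.3] seat [-63.1  -0.3   4.9] F [-0.3 -0.4  0.5] gap 9.9
Rs [[-0.0, -0.001, 1.0], [-1.0, -0.001, -0.0], [0.001, -1.0, -0.001]]
t [-0.03 -0.01  0.01] w [ 0.04 -0.    0.03] rows 0.0
[-0.33038079  0.1803618  -0.01650482]
```

Request:
servo_tool:
  steps:
    - {"jaw":1,"tx":0,"ty":0,"tz":0,"wx":0,"wy":0,"wz":0}
    - {"jaw":1,"tx":0,"ty":-0.6,"tz":0,"wx":0,"wy":0,"wz":0}
    - {"jaw":1,"tx":0,"ty":-1.3,"tz":0,"wx":0,"wy":0,"wz":0}
    - {"jaw":1,"tx":0,"ty":-2,"tz":0,"wx":0,"wy":0,"wz":0}
    - {"jaw":1,"tx":0,"ty":-3,"tz":0,"wx":0,"wy":0,"wz":0}
  newtons: 30

```text
time: 4.67
tool_pos: [501.0, 55.5, 199.0]
orientation: [[0.924, -0.35, 0.154], [-0.382, -0.844, 0.376], [-0.001, -0.406, -0.914]]
force: [0.1, -0.1, -3.9]
finger_gap: 10.0
```

Run:
```python
from h import *
st(); print(manip.state()["wrist_torque"])
pic('side','s4',(230,180,420,320),4)
```

```text
t 4.67 q [-22.6  -5.6 113.4  25.   73.9  82.5] pos [501.   55.5 199. ] seat [-62.4   0.4  35.3] F [ 0.1 -0.1 -3.9] gap 10.0
Rs [[0.001, -0.001, 1.0], [-1.0, 0.0, 0.001], [-0.0, -1.0, -0.001]]
[-0.42480127  0.24572787  0.06132828]
```

View pics/s4.png

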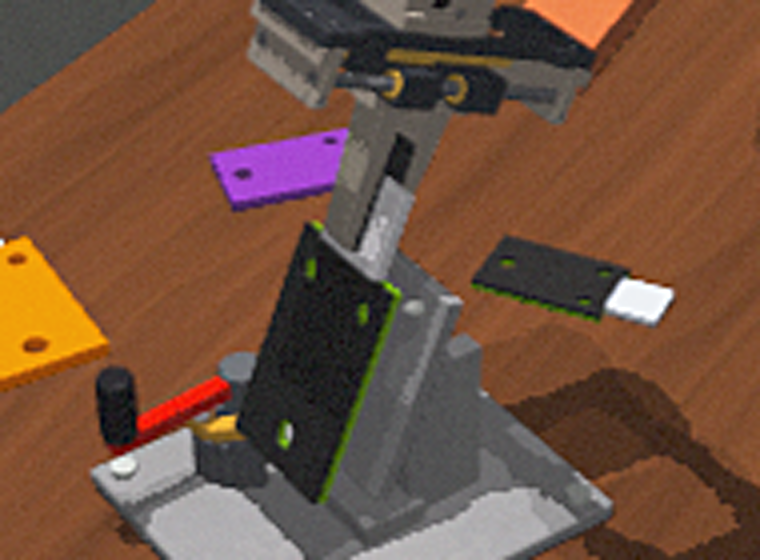

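The plate is off the pins and held straight, with the pin showing at crop (415,305). Now I'll raise it and move it out.

Request:
servo_tool:
  steps:
    - {"jaw":1,"tx":0,"ty":-1,"tz":-2,"wx":0,"wy":0,"wz":0}
    - {"jaw":1,"tx":0,"ty":-2,"tz":-5,"wx":0,"wy":0,"wz":0}
    - {"jaw":1,"tx":0,"ty":-3.5,"tz":-8,"wx":0,"wy":0,"wz":0}
    - {"jaw":1,"tx":0,"ty":-5,"tz":-11,"wx":0,"wy":0,"wz":0}
    - {"jaw":1,"tx":0,"ty":-5,"tz":-12,"wx":0,"wy":0,"wz":0}

```text
time: 5.13
tool_pos: [502.6, 54.5, 336.4]
orientation: [[0.925, -0.343, 0.163], [-0.38, -0.846, 0.375], [0.01, -0.409, -0.912]]
force: [0.1, 0.5, -3.3]
finger_gap: 9.9
```

Request:
servo_tool:
  steps:
    - {"jaw":1,"tx":0,"ty":0,"tz":0,"wx":0,"wy":0,"wz":-7}
    - {"jaw":1,"tx":0,"ty":0,"tz":0,"wx":0,"wy":0,"wz":-14}
    - {"jaw":1,"tx":0,"ty":0,"tz":0,"wx":0,"wy":0,"wz":-21}

```text
time: 5.38
tool_pos: [502.4, 54.5, 335.5]
orientation: [[0.987, 0.018, 0.162], [-0.045, -0.926, 0.375], [0.157, -0.377, -0.913]]
force: [-0.3, 0.4, -3.8]
finger_gap: 9.6
```

Run:
```python
from h import *
st(); tgt(-183,0,85,1)
```

```text
t 5.38 q [-22.8 -11.5 103.1  24.1  88.3  67.4] pos [502.4  54.5 335.5] seat [-187.2   -1.3   90.5] F [-0.3  0.4 -3.8] gap 9.6
Rs [[-0.007, -0.0, 1.0], [-0.929, -0.371, -0.007], [0.371, -0.929, 0.002]]
t [-0.33  0.46  0.42] w [ 5.5000e-01 -7.0000e-02 -1.5825e+02] rows 22.1
```

Request:
servo_tool:
  steps:
    - {"jaw":1,"tx":0,"ty":0,"tz":0,"wx":0,"wy":0,"wz":-7}
    - {"jaw":1,"tx":0,"ty":0,"tz":0,"wx":0,"wy":0,"wz":-14}
    - {"jaw":1,"tx":0,"ty":0,"tz":0,"wx":0,"wy":0,"wz":-21}
    - {"jaw":1,"tx":0,"ty":0,"tz":0,"wx":0,"wy":0,"wz":-28}
    - {"jaw":1,"tx":0,"ty":0,"tz":0,"wx":0,"wy":0,"wz":-35}

```text
time: 5.8
tool_pos: [501.8, 54.6, 333.6]
orientation: [[0.795, 0.585, 0.16], [0.499, -0.781, 0.376], [0.345, -0.219, -0.913]]
force: [0.4, 0.6, -3.8]
finger_gap: 10.1
```

Request:
servo_tool:
  steps:
    - {"jaw":1,"tx":0,"ty":0,"tz":0,"wx":0,"wy":0,"wz":-7}
    - {"jaw":1,"tx":0,"ty":0,"tz":0,"wx":0,"wy":0,"wz":-14}
    - {"jaw":1,"tx":0,"ty":0,"tz":0,"wx":0,"wy":0,"wz":-21}
    - {"jaw":1,"tx":0,"ty":0,"tz":0,"wx":0,"wy":0,"wz":-28}
    - {"jaw":1,"tx":0,"ty":0,"tz":0,"wx":0,"wy":0,"wz":-35}

```text
time: 6.22
tool_pos: [501.2, 54.8, 331.8]
orientation: [[0.311, 0.937, 0.157], [0.859, -0.348, 0.376], [0.407, 0.018, -0.913]]
force: [1.1, -0.2, -3.8]
finger_gap: 9.9
```

Request:
servo_tool:
  steps:
    - {"jaw":1,"tx":0,"ty":0,"tz":0,"wx":0,"wy":0,"wz":-7}
    - {"jaw":1,"tx":0,"ty":0,"tz":0,"wx":0,"wy":0,"wz":-14}
    - {"jaw":1,"tx":0,"ty":0,"tz":0,"wx":0,"wy":0,"wz":-21}
    - {"jaw":1,"tx":0,"ty":0,"tz":0,"wx":0,"wy":0,"wz":-28}
    - {"jaw":1,"tx":0,"ty":0,"tz":0,"wx":0,"wy":0,"wz":-35}

```text
time: 6.63
tool_pos: [500.6, 54.9, 330.0]
orientation: [[-0.288, 0.945, 0.155], [0.902, 0.213, 0.377], [0.323, 0.248, -0.913]]
force: [0.2, 0.2, -4.2]
finger_gap: 9.9
```

Run:
```python
from h import *
st(); tgt(-183,0,85,1)
```

```text
t 6.63 q [-22.7 -11.3 103.5  24.   88.1 -38.8] pos [500.6  54.9 330. ] seat [-182.3    0.5   87.9] F [ 0.2  0.2 -4.2] gap 9.9
Rs [[-0.001, 0.0, 1.0], [0.611, -0.791, 0.001], [0.791, 0.611, 0.001]]
t [-0.26 -0.14 -0.07] w [  0.    -0.06 -52.31] rows 7.3
```

Request:
servo_tool:
  steps:
    - {"jaw":1,"tx":0,"ty":0,"tz":0,"wx":0,"wy":0,"wz":-7}
    - {"jaw":1,"tx":0,"ty":0,"tz":0,"wx":0,"wy":0,"wz":-14}
    - {"jaw":1,"tx":0,"ty":0,"tz":0,"wx":0,"wy":0,"wz":-21}
    - {"jaw":1,"tx":0,"ty":0,"tz":0,"wx":0,"wy":0,"wz":-28}
    - {"jaw":1,"tx":0,"ty":0,"tz":0,"wx":0,"wy":0,"wz":-35}

```text
time: 7.05
tool_pos: [500.0, 55.0, 328.1]
orientation: [[-0.782, 0.605, 0.152], [0.612, 0.696, 0.377], [0.122, 0.388, -0.914]]
force: [1.4, -0.1, -3.5]
finger_gap: 9.4
```

Run:
```python
from h import *
st(); tgt(-183,0,85,1)
```

```text
t 7.05 q [-22.7 -11.2 103.7  24.   88.1 -74.2] pos [500.   55.  328.1] seat [-180.7    1.1   87.1] F [ 1.4 -0.1 -3.5] gap 9.4
Rs [[-0.003, 0.001, 1.0], [0.956, -0.292, 0.003], [0.292, 0.956, 0.0]]
t [-0.17 -0.17 -0.23] w [ -0.03  -0.2  -17.  ] rows 2.4
```

Request:
servo_tool:
  steps:
    - {"jaw":1,"tx":0,"ty":0,"tz":0,"wx":0,"wy":0,"wz":-7}
    - {"jaw":1,"tx":-0.1,"ty":0,"tz":0,"wx":0,"wy":-0.2,"wz":-14}
    - {"jaw":1,"tx":-0.1,"ty":0,"tz":0,"wx":0,"wy":-0.2,"wz":-17}
    - {"jaw":1,"tx":-0.1,"ty":0,"tz":0,"wx":0,"wy":-0.2,"wz":-17}
    - {"jaw":1,"tx":-0.1,"ty":0,"tz":0,"wx":0,"wy":-0.2,"wz":-17}

```text
time: 7.47
tool_pos: [500.3, 54.5, 326.7]
orientation: [[-0.923, 0.352, 0.154], [0.384, 0.843, 0.376], [0.003, 0.406, -0.914]]
force: [0.3, 0.3, -4.5]
finger_gap: 9.6
```

Run:
```python
from h import *
st(); tgt(-183,0,85,1)
pic('wrist','w5'); pic('side','s5',(230,130,420,320),3)
```

```text
t 7.47 q [-22.8 -11.2 103.8  24.   87.9 -91.1] pos [500.3  54.5 326.7] seat [-179.5    0.6   86.2] F [ 0.3  0.3 -4.5] gap 9.6
Rs [[-0.002, 0.001, 1.0], [1.0, -0.002, 0.002], [0.002, 1.0, -0.001]]
t [-0.06 -0.12 -0.35] w [-0.05 -0.11 -0.14] rows 0.1
```

View pics/w5.png

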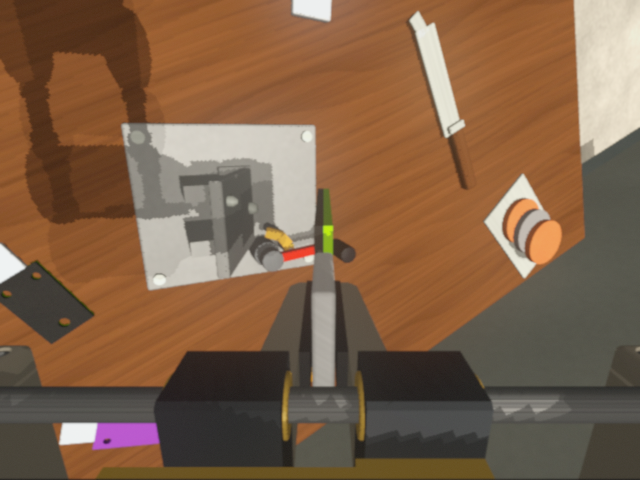

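View pics/s5.png

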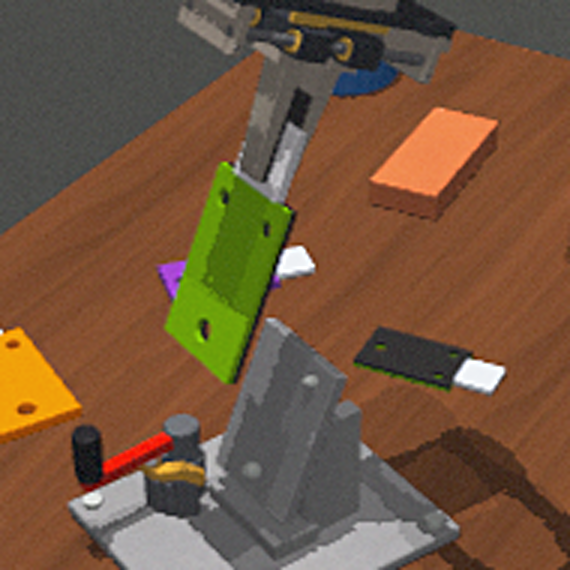

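The wrist view shows the flipped plate edge-on at (325,190–388). The side view confirms the green face outwards and a straight grip. Next I'll measure the tab's sideways offset in the grip, comparing before and after the flip.

Run:
```python
from h import *
for n,c in (("w3",[265,270,370,400]),("w5",[275,230,380,400])):
    d=np.load(n+".npz"); im=d["pixels"][:,:,::-1]
    cv2.imwrite(f"pics/{n}d.png",cv2.resize(im[c[1]:c[3],c[0]:c[2]],None,fx=4,fy=4,interpolation=cv2.INTER_CUBIC))
    g=im.mean(2); cx=323 if n=="w5" else 325
    print(n,[(r,int(g[r,cx-3:cx+4].mean())) for r in range(240,300)])
    # tool->camera
s3=np.load("w3.npz")["pose"];s5=np.load("w5.npz")["pose"]
# tool poses
o,R=seat()
R5=manip.state()["orientation"];p5=manip.state()["tool_pos"]
C=np.eye(4);C[:3,:3]=R5;C[:3,3]=p5
X=np.linalg.inv(C)@s5; print(X.round(2).tolist())
d=dict(np.load("w5.npz")); d["pose"]=X
for a in (20,22,24,25,26,28,30): print(a,proj(d,np.array([[a,5,-27],[a,-5,-27],[a,0,-25]])).round(1).tolist())
```

```text
w3 [(240, 134), (241, 134), (242, 133), (243, 133), (244, 133), (245, 133), (246, 132), (247, 128), (248, 120), (249, 112), (250, 107), (251, 106), (252, 114), (253, 127), (254, 131), (255, 132), (256, 132), (257, 132), (258, 132), (259, 132), (260, 132), (261, 132), (262, 133), (263, 132), (264, 132), (265, 132), (266, 132), (267, 132), (268, 132), (269, 132), (270, 132), (271, 132), (272, 132), (273, 132), (274, 132), (275, 132), (276, 132), (277, 132), (278, 132), (279, 132), (280, 132), (281, 132), (282, 132), (283, 132), (284, 132), (285, 132), (286, 131), (287, 131), (288, 132), (289, 131), (290, 136), (291, 148), (292, 162), (293, 172), (294, 177), (295, 179), (296, 181), (297, 183), (298, 183), (299, 183)]
w5 [(240, 93), (241, 94), (242, 93), (243, 93), (244, 93), (245, 93), (246, 93), (247, 93), (248, 92), (249, 92), (250, 94), (251, 98), (252, 107), (253, 116), (254, 118), (255, 118), (256, 118), (257, 118), (258, 118), (259, 118), (260, 118), (261, 118), (262, 118), (263, 118), (264, 118), (265, 118), (266, 118), (267, 118), (268, 118), (269, 117), (270, 116), (271, 116), (272, 115), (273, 115), (274, 115), (275, 115), (276, 115), (277, 115), (278, 114), (279, 115), (280, 115), (281, 115), (282, 115), (283, 114), (284, 115), (285, 114), (286, 114), (287, 114), (288, 114), (289, 114), (290, 116), (291, 124), (292, 138), (293, 151), (294, 159), (295, 163), (296, 167), (297, 169), (298, 170), (299, 170)]
[[0.0, -0.96, -0.3, 83.66], [1.0, 0.0, 0.0, 0.68], [0.0, -0.3, 0.96, -153.26], [0.0, 0.0, 0.0, 1.0]]
20 [[333.9, 300.2], [308.8, 300.2], [321.4, 298.0]]
22 [[333.9, 295.7], [308.8, 295.7], [321.4, 293.5]]
24 [[334.0, 291.1], [308.7, 291.1], [321.4, 288.9]]
25 [[334.0, 288.8], [308.7, 288.8], [321.4, 286.6]]
26 [[334.0, 286.4], [308.7, 286.4], [321.4, 284.3]]
28 [[334.1, 281.8], [308.6, 281.8], [321.4, 279.7]]
30 [[334.1, 277.1], [308.5, 277.1], [321.4, 275.1]]
```

View pics/w5d.png

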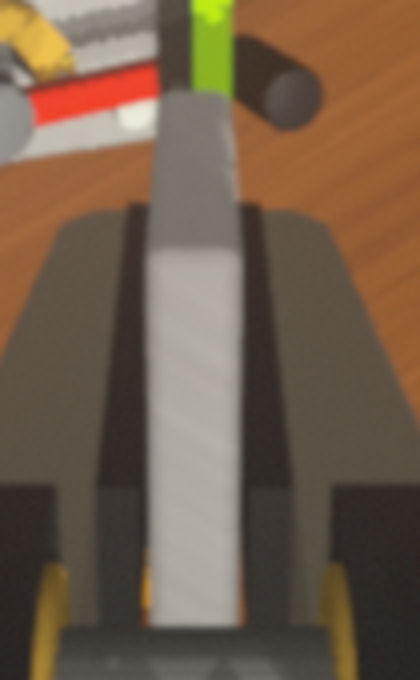

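View pics/w3d.png

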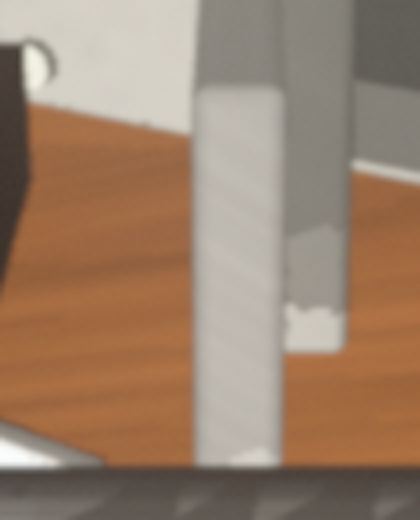

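Run:
```python
from h import *
# state at w3
R=np.array([[0.923,-0.349,0.159],[-0.384,-0.844,0.374],[0.004,-0.406,-0.914]]);U,_,V=np.linalg.svd(R);R=U@V
C=np.eye(4);C[:3,:3]=R;C[:3,3]=[491.2,28.55,188.9]
print((np.linalg.inv(C)@np.load("w3.npz")["pose"]).round(2).tolist())
for i in range(2):
    d=capture("wrist"); s=manip.state(); C[:3,:3]=s["orientation"];C[:3,3]=s["tool_pos"]; print((np.linalg.inv(C)@d["pose"]).round(2).tolist()); st()
w=np.load("wrist0.npz")["pose"]
C[:3,:3]=[[.97234,.233575,0],[.233575,-.97234,.0018],[.0004,-.0018,-1]];C[:3,3]=[134.3,-559.1,231.6]
print((np.linalg.inv(C)@w).round(2).tolist())
```

```text
[[0.0, -0.96, -0.3, 85.27], [1.0, 0.0, 0.0, -0.88], [0.0, -0.3, 0.96, -153.77], [0.0, 0.0, 0.0, 1.0]]
[[0.0, -0.95, -0.3, 83.61], [1.0, 0.0, 0.0, 0.79], [-0.0, -0.3, 0.95, -153.5], [0.0, 0.0, 0.0, 1.0]]
t 7.62 q [-22.8 -11.3 103.7  24.   87.9 -91.2] pos [500.6  54.5 327.5] seat [-180.2    0.4   86.6] F [-0.4  0.1 -3.6] gap 9.8
Rs [[-0.001, 0.001, 1.0], [1.0, -0.001, 0.001], [0.001, 1.0, -0.001]]
[[0.0, -0.95, -0.3, 83.62], [1.0, 0.0, 0.0, 0.83], [-0.0, -0.3, 0.95, -153.53], [0.0, 0.0, 0.0, 1.0]]
t 7.67 q [-22.8 -11.3 103.7  24.   87.9 -91.2] pos [500.6  54.4 327.7] seat [-180.4    0.3   86.6] F [ 0.2  0.5 -3.8] gap 9.9
Rs [[-0.0, 0.001, 1.0], [1.0, -0.001, 0.0], [0.001, 1.0, -0.001]]
[[0.0, -0.96, -0.3, 85.5], [1.0, 0.0, 0.0, -0.53], [-0.0, -0.3, 0.96, -153.09], [0.0, 0.0, 0.0, 1.0]]
```

Run:
```python
from h import *
tgt(-110,1.5,40,1); tgt(-63,1.5,35,1)
```

```text
t [ 0.12 -4.66  7.04] w [-0.03 -0.03 -0.06] rows 2.0
t [ 0.11 -5.16 11.74] w [-0.03 -0.03 -0.06] rows 3.1
```

Request:
servo_tool:
  steps:
    - {"jaw":1,"tx":0.1,"ty":-2,"tz":2,"wx":0,"wy":0,"wz":0}
    - {"jaw":1,"tx":0.1,"ty":-4.5,"tz":5,"wx":0,"wy":0,"wz":0}
    - {"jaw":1,"tx":0.1,"ty":-5,"tz":8,"wx":0,"wy":0,"wz":0}
    - {"jaw":1,"tx":0.1,"ty":-5.1,"tz":11,"wx":0,"wy":0,"wz":0}
    - {"jaw":1,"tx":0.1,"ty":-5.1,"tz":11.5,"wx":0,"wy":0,"wz":0}

```text
time: 8.08
tool_pos: [496.6, 56.7, 196.5]
orientation: [[-0.924, 0.354, 0.147], [0.383, 0.842, 0.379], [0.011, 0.406, -0.914]]
force: [-1.6, 0.6, -4.5]
finger_gap: 9.8
```

Run:
```python
from h import *
st(); capture("top");capture("top"); tgt(-63,1.5,35,1); tgt(-63,1.5,20,1)
```

```text
t 8.08 q [-22.7  -5.8 113.9  25.   74.1 -97.4] pos [496.6  56.7 196.5] seat [-60.4   4.9  33.8] F [-1.6  0.6 -4.5] gap 9.8
Rs [[-0.009, 0.001, 1.0], [1.0, -0.005, 0.009], [0.005, 1.0, -0.001]]
t [-0.1  -0.04  0.13] w [-0.03 -0.22 -0.11] rows 0.0
t [-0.1  -1.54  0.13] w [-0.03 -0.22 -0.11] rows 0.4
```

Request:
servo_tool:
  steps:
    - {"jaw":1,"tx":-0.1,"ty":-0.8,"tz":0.1,"wx":0,"wy":-0.2,"wz":0}
    - {"jaw":1,"tx":-0.1,"ty":-1.5,"tz":0.1,"wx":0,"wy":-0.2,"wz":0}
    - {"jaw":1,"tx":-0.1,"ty":-1.5,"tz":0.1,"wx":0,"wy":-0.2,"wz":0}
    - {"jaw":1,"tx":-0.1,"ty":-1.5,"tz":0.1,"wx":0,"wy":-0.2,"wz":0}

```text
time: 8.52
tool_pos: [495.1, 42.0, 194.9]
orientation: [[-0.923, 0.352, 0.157], [0.385, 0.843, 0.375], [-0.001, 0.406, -0.914]]
force: [-0.1, 0.4, -4.1]
finger_gap: 9.7
```

Run:
```python
from h import *
st(); tgt(-63,1.5,5,1)
pic('side','s6',(250,190,390,310),5); pic('wrist','w6'); st()
```

```text
t 8.52 q [-24.5  -6.1 114.4  25.   74.1 -99.3] pos [495.1  42.  194.9] seat [-64.6   0.6  20.2] F [-0.1  0.4 -4.1] gap 9.7
Rs [[0.002, 0.0, 1.0], [1.0, -0.002, -0.002], [0.002, 1.0, -0.0]]
t [ 0.09 -1.52  0.16] w [-0.03  0.12 -0.14] rows 0.4
t 8.62 q [-24.5  -6.1 114.4  25.   74.1 -99.3] pos [495.1  42.5 194.7] seat [-64.3   0.8  20.5] F [-0.1  0.3 -3.9] gap 10.0
Rs [[0.001, 0.0, 1.0], [1.0, -0.002, -0.001], [0.002, 1.0, -0.0]]
```

View pics/s6.png

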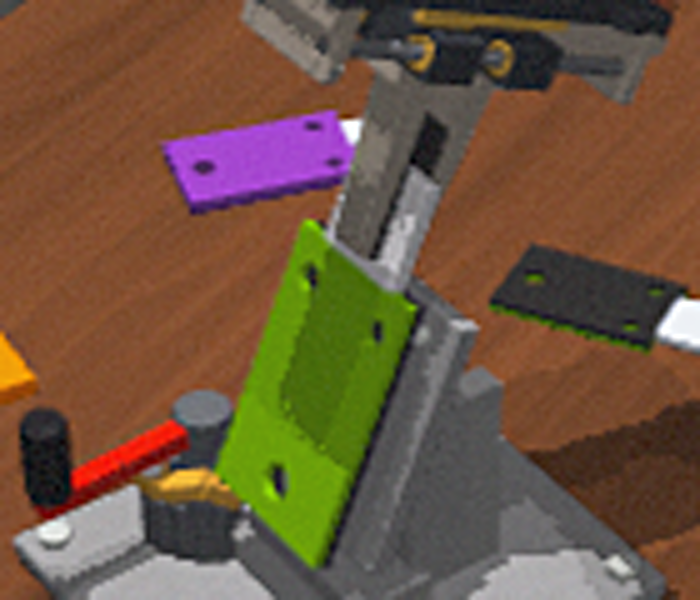

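View pics/w6.png

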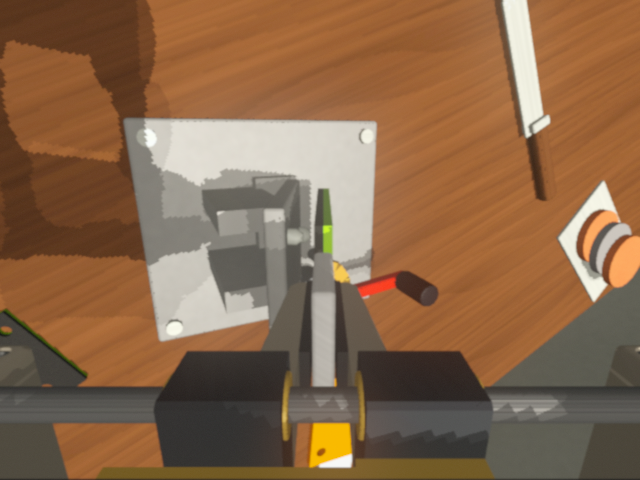

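Everything lines up: the holes face the pins, about 6 mm in front of them. I'll push in.

Request:
servo_tool:
  steps:
    - {"jaw":1,"tx":0.08,"ty":0,"tz":0.15,"wx":0,"wy":0.1,"wz":-0.1}
    - {"jaw":1,"tx":0.08,"ty":-0.4,"tz":0.15,"wx":0,"wy":0.1,"wz":-0.1}
    - {"jaw":1,"tx":0.08,"ty":-0.8,"tz":0.15,"wx":0,"wy":0.1,"wz":-0.1}
    - {"jaw":1,"tx":0.08,"ty":-1.1,"tz":0.15,"wx":0,"wy":0.1,"wz":-0.1}
    - {"jaw":1,"tx":0.08,"ty":-1.1,"tz":0.15,"wx":0,"wy":0.1,"wz":-0.1}

```text
time: 9.03
tool_pos: [490.5, 34.0, 188.8]
orientation: [[-0.924, 0.35, 0.155], [0.383, 0.844, 0.376], [0.001, 0.407, -0.913]]
force: [-0.5, 0.4, -2.2]
finger_gap: 9.8
```

Run:
```python
from h import *
st(); o,R=seat(); s=manip.state(); print("Fseat",(R.T@s["force"]).round(1), "Ms",(R.T@s["wrist_torque"]).round(2)); tgt(-63,1.5,5,1)
```

```text
t 9.03 q [ -25.8   -6.1  115.1   25.    74.1 -100.9] pos [490.5  34.  188.8] seat [-62.7   1.8   9.3] F [-0.5  0.4 -2.2] gap 9.8
Rs [[-0.001, -0.0, 1.0], [1.0, -0.001, 0.001], [0.001, 1.0, 0.0]]
Fseat [ 2.1  0.6 -0.7] Ms [-0.13  0.17  0.1 ]
t [-0.03 -0.43 -0.03] w [ 0.02 -0.05 -0.04] rows 0.1
```

Request:
servo_tool:
  steps:
    - {"jaw":1,"tx":0,"ty":-0.2,"tz":0,"wx":0,"wy":0,"wz":0}
    - {"jaw":1,"tx":0,"ty":-0.4,"tz":0,"wx":0,"wy":0,"wz":0}
    - {"jaw":1,"tx":0,"ty":-0.5,"tz":0,"wx":0,"wy":0,"wz":0}
    - {"jaw":1,"tx":0,"ty":-0.6,"tz":0,"wx":0,"wy":0,"wz":0}
    - {"jaw":1,"tx":0,"ty":-0.6,"tz":0,"wx":0,"wy":0,"wz":0}

```text
time: 9.45
tool_pos: [488.6, 29.8, 187.1]
orientation: [[-0.924, 0.35, 0.156], [0.383, 0.843, 0.379], [0.001, 0.41, -0.912]]
force: [-1.5, 4.9, 3.9]
finger_gap: 9.8
```

Run:
```python
from h import *
st(); o,R=seat(); s=manip.state(); print("Fseat",(R.T@s["force"]).round(1), "Ms",(R.T@s["wrist_torque"]).round(2)); tgt(-63,1.5,5,1)
pic('side','s7',(250,190,390,310),5)
```

```text
t 9.45 q [ -26.5   -6.1  115.4   25.1   74.2 -101.6] pos [488.6  29.8 187.1] seat [-63.1   2.    4.5] F [-1.5  4.9  3.9] gap 9.8
Rs [[-0.001, -0.003, 1.0], [1.0, -0.0, 0.001], [0.0, 1.0, 0.003]]
Fseat [-1.9  3.3  5.2] Ms [-0.04 -0.99  0.63]
t [-0.05  0.05  0.01] w [ 0.17 -0.07 -0.02] rows 0.0
```

View pics/s7.png

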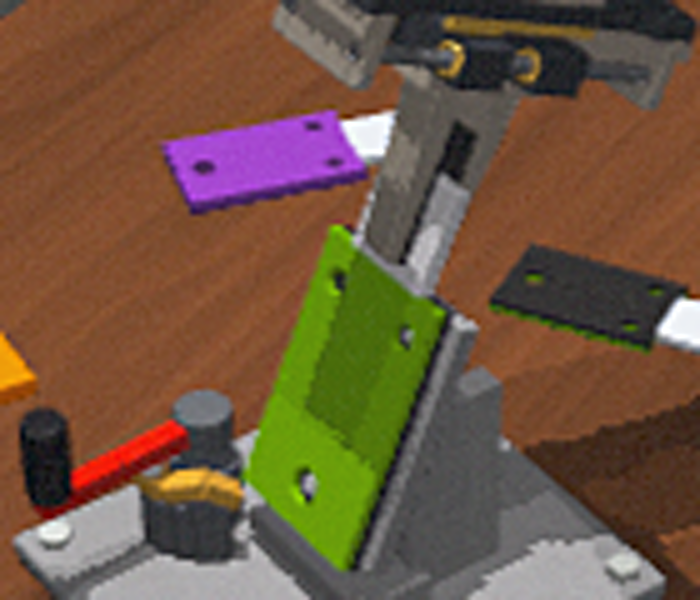

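Request:
servo_tool:
  steps:
    - {"jaw":0.5,"tx":0,"ty":0,"tz":0,"wx":0,"wy":0,"wz":0}
    - {"jaw":0,"tx":0,"ty":0,"tz":0,"wx":0,"wy":0,"wz":0}
    - {"jaw":0,"tx":0,"ty":0,"tz":0,"wx":0,"wy":0,"wz":0}
    - {"jaw":0,"tx":0,"ty":0,"tz":0,"wx":0,"wy":0,"wz":0}
    - {"jaw":0,"tx":0,"ty":0,"tz":0,"wx":0,"wy":0,"wz":0}

```text
time: 9.92
tool_pos: [488.7, 29.5, 187.1]
orientation: [[-0.924, 0.35, 0.156], [0.383, 0.843, 0.378], [0.001, 0.409, -0.913]]
force: [-0.1, 0.4, -0.3]
finger_gap: 41.2
```

Run:
```python
from h import *
st()
pic('side','s8',(250,190,390,310),5)
```

```text
t 9.92 q [ -26.5   -6.1  115.4   25.1   74.2 -101.6] pos [488.7  29.5 187.1] seat [-63.2   1.7   4.3] F [-0.1  0.4 -0.3] gap 41.2
Rs [[-0.001, -0.002, 1.0], [1.0, -0.0, 0.001], [0.0, 1.0, 0.002]]
```

View pics/s8.png

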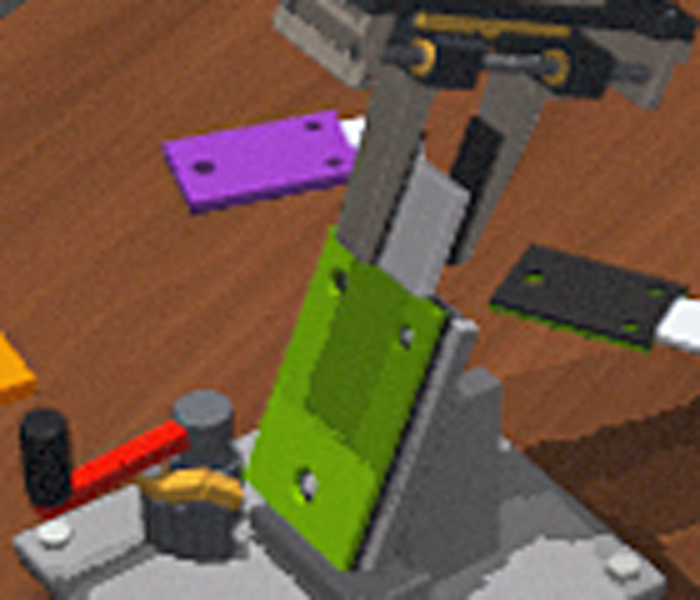

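Request:
servo_tool:
  steps:
    - {"jaw":-0.3,"tx":0,"ty":0,"tz":-2,"wx":0,"wy":0,"wz":0}
    - {"jaw":-0.3,"tx":0,"ty":0,"tz":-5,"wx":0,"wy":0,"wz":0}
    - {"jaw":-0.3,"tx":0,"ty":0,"tz":-9,"wx":0,"wy":0,"wz":0}
    - {"jaw":0.3,"tx":0,"ty":0,"tz":-12,"wx":0,"wy":0,"wz":0}
    - {"jaw":1,"tx":0,"ty":0,"tz":-13,"wx":0,"wy":0,"wz":0}

```text
time: 10.38
tool_pos: [469.7, -21.7, 310.3]
orientation: [[-0.923, 0.348, 0.162], [0.384, 0.844, 0.374], [-0.007, 0.408, -0.913]]
force: [0.6, -0.1, 0.0]
finger_gap: 48.6
```

Request:
servo_tool:
  steps:
    - {"jaw":1,"tx":0,"ty":1,"tz":0,"wx":0,"wy":0,"wz":0}
    - {"jaw":1,"tx":0,"ty":1,"tz":0,"wx":0,"wy":0,"wz":0}

```text
time: 10.55
tool_pos: [474.1, -12.6, 315.4]
orientation: [[-0.923, 0.347, 0.165], [0.384, 0.844, 0.374], [-0.009, 0.408, -0.913]]
force: [0.9, 0.2, 0.3]
finger_gap: 35.3
```

Run:
```python
from h import *
st()
pic('side','s9',(250,190,390,310),5); pic('wrist','w9'); pic('wrist','w9c',(200,100,400,350),2.4); st()
pic('top','t9',(225,180,355,305),4.5)
d=np.load('w9.npz');o,R=seat()
for P in [(-90,25,0),(-90,25,10),(-90,-25,0),(-90,-25,10),(-40,40,0),(-40,40,10),(90,40,10),(90,-40,10),(90,40,0),(-35,45,0),(-35,45,-12)]:
    u=proj(d,(o+R@np.array(P))[None])[0]; print(P,u.round(1),((u-[200,100])*2.4).round(0))
```

```text
t 10.55 q [ -32.4  -13.4  106.9   23.8   90.3 -100.5] pos [474.1 -12.6 315.4] seat [-198.5   -0.9   15.8] F [0.9 0.2 0.3] gap 35.3
Rs [[0.009, -0.001, 1.0], [1.0, 0.002, -0.009], [-0.002, 1.0, 0.002]]
t 10.7 q [ -32.4  -13.3  107.1   23.7   90.3 -100.6] pos [472.6 -12.2 312.5] seat [-195.9    0.7   14.5] F [-0.4 -1.4  0.1] gap 23.3
Rs [[0.003, -0.001, 1.0], [1.0, 0.001, -0.003], [-0.001, 1.0, 0.001]]
(-90, 25, 0) [301.9 212.4] [244. 270.]
(-90, 25, 10) [315.  212.5] [276. 270.]
(-90, -25, 0) [302.8 273.2] [247. 416.]
(-90, -25, 10) [315.3 273.3] [277. 416.]
(-40, 40, 0) [304.8 183.2] [252. 200.]
(-40, 40, 10) [316.1 183.2] [279. 200.]
(90, 40, 10) [317.9 168.2] [283. 164.]
(90, -40, 10) [318.  230.3] [283. 313.]
(90, 40, 0) [309.9 168.1] [264. 164.]
(-35, 45, 0) [305.  176.8] [252. 184.]
(-35, 45, -12) [291.6 176.8] [220. 184.]
```

View pics/s9.png

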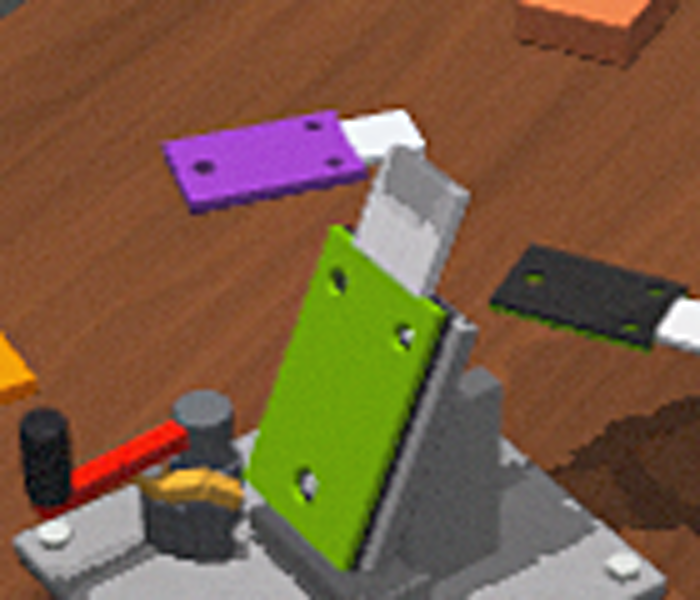

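View pics/w9c.png

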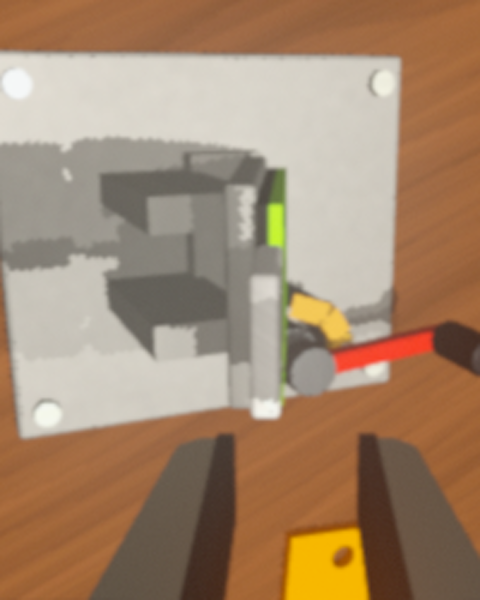

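View pics/t9.png

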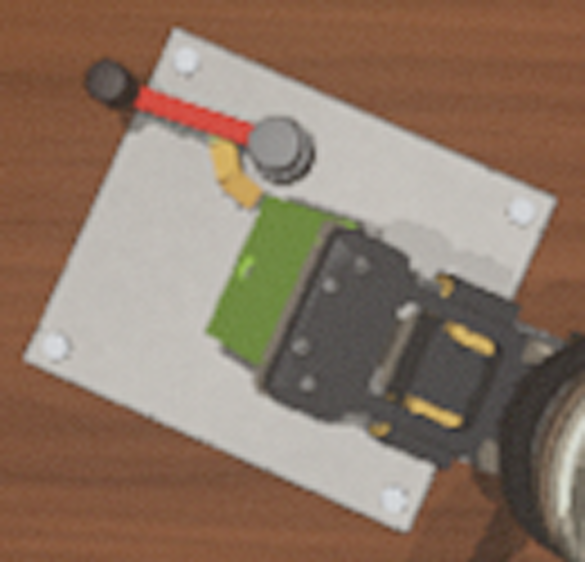

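Run:
```python
from h import *
d=pic('wrist','w10'); st(); o,R=seat(); c=(280,155,345,285)
im=d["pixels"][:,:,::-1][c[1]:c[3],c[0]:c[2]]; im=cv2.resize(im,None,fx=4.6,fy=4.6,interpolation=cv2.INTER_CUBIC)
def line(a,b,col):
    u=(proj(d,np.array([o+R@np.array(a),o+R@np.array(b)]))-[c[0],c[1]]+.5)*4.6
    cv2.line(im,tuple(u[0].astype(int)),tuple(u[1].astype(int)),col,1)
im0=im.copy()
for z in (0,10):
    line((-90,25,z),(-90,-25,z),(0,0,255)); line((-40,40,z),(-40,-40,z),(255,0,255)); line((-40,40,z),(90,40,z),(255,0,0))
for z in (0,-12): line((-35,45,z),(-35,-45,z),(0,255,255))
cv2.imwrite("pics/w10o.png",np.hstack([im0,im]))
```

```text
t 10.8 q [ -32.4  -13.3  107.1   23.7   90.3 -100.6] pos [472.6 -12.4 312.6] seat [-196.1    0.6   14.3] F [-0.9  0.2  1. ] gap 15.3
Rs [[0.003, -0.001, 1.0], [1.0, 0.001, -0.003], [-0.001, 1.0, 0.001]]
```

View pics/w10o.png

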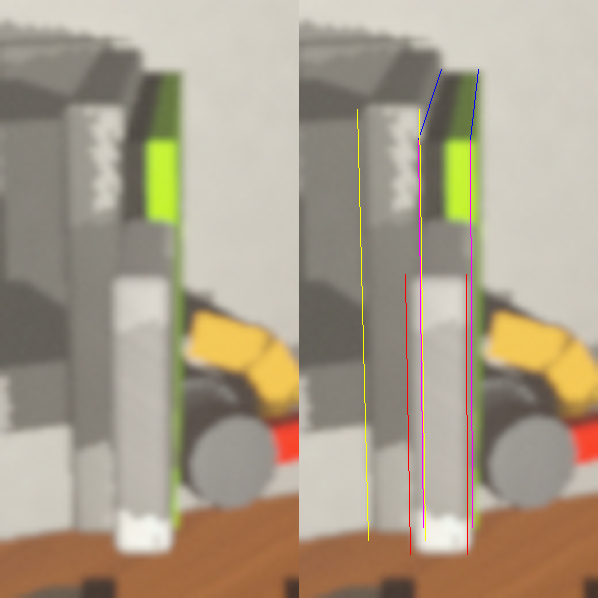

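The plate is flush with the board at both ends and centred, so it is seated. The tab and board shift together by about 2 px, and the edge at the foot matches. Next is the lever: measure the knob.

```bash
cat >> h.py <<'E'
yawr=np.radians(67.5); H=np.array([np.cos(yawr),np.sin(yawr),0]); L=np.array([-np.sin(yawr),np.cos(yawr),0])
RL=np.c_[H,-L,[0,0,-1.]]
def piv(): return seat()[0]+51*H-66*L
def ltgt(a,b,z):  # TCP relative to pivot: a along H, b along L, height z
    P=piv()+a*H+b*L; P[2]=z; return rel(P,RL)
def lst():
    s=manip.state(); p=s["tool_pos"]-piv(); print("t",round(s["time"],2),"piv a,b",round(p@H,1),round(p@L,1),"z",s["tool_pos"][2].round(1),"F(H,L,up)",(s["force"]@H).round(1),(s["force"]@L).round(1),s["force"][2].round(1),"q",s["joints"].round(1),"gap",round(s["finger_gap"],1))
E
python3 - <<'E'
from h import *
def backproj(d,uv,z):
    r=d["pose"][:3,:3]@np.linalg.solve(d["mtx"],[*uv,1]); c=d["pose"][:3,3]; return c+r*(z-c[2])/r[2]
d=np.load("t9.npz"); k=backproj(d,(107/4.5+225-.4,81/4.5+180-.4),113); print("top",k)
d2=np.load("s9.npz"); k2=backproj(d2,(43/5+250-.4,420/5+190-.4),113); print("side",k2)
d3=np.load("wrist0.npz")
for q in (k,k2): v=q-piv(); print(v@H,v@L,np.degrees(np.arctan2(v@L,v@H)),np.hypot(v@H,v@L))
print(piv()); ltgt(85,-45,180); lst()
E
```

```text
top [602.21456142 150.35987943 113.        ]
side [602.74656405 153.93688283 113.        ]
82.2783449815104 9.129872403368216 6.331822997046549 82.78333541841754
85.78665380876033 10.007226002672164 6.653623179603159 86.36836541218464
[579.1629042   70.85074962 127.66      ]
t [-11.1   13.08  20.42] w [ 19.05 -18.73  88.56] rows 12.9
t 10.8 piv a,b -117.7 66.6 z 312.6 F(H,L,up) -0.1 0.9 1.0 q [ -32.4  -13.3  107.1   23.7   90.3 -100.6] gap 15.3
```

Request:
servo_tool:
  steps:
    - {"jaw":1,"tx":-2,"ty":3,"tz":0,"wx":1,"wy":-1,"wz":7}
    - {"jaw":1,"tx":-4,"ty":6,"tz":0,"wx":3,"wy":-3,"wz":14}
    - {"jaw":1,"tx":-6,"ty":9,"tz":0,"wx":4,"wy":-4,"wz":20}
    - {"jaw":1,"tx":-8,"ty":11,"tz":1,"wx":6,"wy":-6,"wz":27}
    - {"jaw":1,"tx":-10,"ty":13,"tz":2,"wx":7,"wy":-7,"wz":33}

```text
time: 11.22
tool_pos: [614.9, 68.2, 348.2]
orientation: [[-0.577, 0.796, 0.182], [0.813, 0.539, 0.219], [0.076, 0.275, -0.959]]
force: [0.1, -0.6, 0.1]
finger_gap: 0.5
```

Run:
```python
from h import *
ltgt(84,-40,200); lst()
```

```text
t [ 2.23  2.09 16.23] w [ 12.39 -12.01  56.81] rows 8.3
t 11.22 piv a,b 11.2 -34.0 z 348.2 F(H,L,up) -0.5 -0.3 0.1 q [-12.2   4.   85.4  14.7  83.  -47.8] gap 0.5
```

Request:
servo_tool:
  steps:
    - {"jaw":1,"tx":0.5,"ty":0.5,"tz":3,"wx":1,"wy":-1,"wz":7}
    - {"jaw":1,"tx":1,"ty":1,"tz":6,"wx":3,"wy":-3,"wz":14}
    - {"jaw":1,"tx":1.5,"ty":1.5,"tz":9,"wx":4,"wy":-4,"wz":20}
    - {"jaw":1,"tx":2,"ty":2,"tz":12,"wx":6,"wy":-6,"wz":27}
    - {"jaw":1,"tx":2.2,"ty":2.1,"tz":15,"wx":7,"wy":-7,"wz":33}

```text
time: 11.63
tool_pos: [645.9, 132.4, 209.5]
orientation: [[-0.023, 0.994, 0.105], [0.998, 0.016, 0.069], [0.067, 0.107, -0.992]]
force: [0.2, -0.7, 0.6]
finger_gap: 0.3
```

Run:
```python
from h import *
ltgt(84,-40,200); lst()
```

```text
t [0.   0.14 0.97] w [ 5.25 -5.03 23.58] rows 3.4
t 11.63 piv a,b 82.4 -38.1 z 209.5 F(H,L,up) -0.6 -0.5 0.6 q [-0.8 17.2 84.7  4.2 72.1 -3. ] gap 0.3
```

Request:
servo_tool:
  steps:
    - {"jaw":1,"tx":0,"ty":0.1,"tz":1,"wx":1,"wy":-1,"wz":7}
    - {"jaw":1,"tx":0,"ty":0.1,"tz":1,"wx":3,"wy":-3,"wz":14}
    - {"jaw":1,"tx":0,"ty":0.1,"tz":1,"wx":4,"wy":-4,"wz":20}
    - {"jaw":1,"tx":0,"ty":0.1,"tz":1,"wx":5.2,"wy":-5,"wz":23.5}
    - {"jaw":1,"tx":0,"ty":0.1,"tz":1,"wx":5.2,"wy":-5,"wz":23.5}

```text
time: 12.05
tool_pos: [647.6, 133.8, 197.8]
orientation: [[0.382, 0.924, -0.002], [0.924, -0.382, 0.0], [-0.001, -0.002, -1.0]]
force: [-0.4, 0.2, -0.8]
finger_gap: 0.2
```

Run:
```python
from h import *
ltgt(84,-35,105); lst(); pic('wrist','w11'); pic('side','s11',(200,130,420,350),2.7)
```

```text
t [-0.03 -0.4   9.28] w [-0.11  0.04  0.06] rows 2.2
t 12.05 piv a,b 84.4 -39.2 z 197.8 F(H,L,up) 0.0 0.5 -0.8 q [ 1.2 23.2 78.3  0.  78.7 23.7] gap 0.2
```

View pics/w11.png

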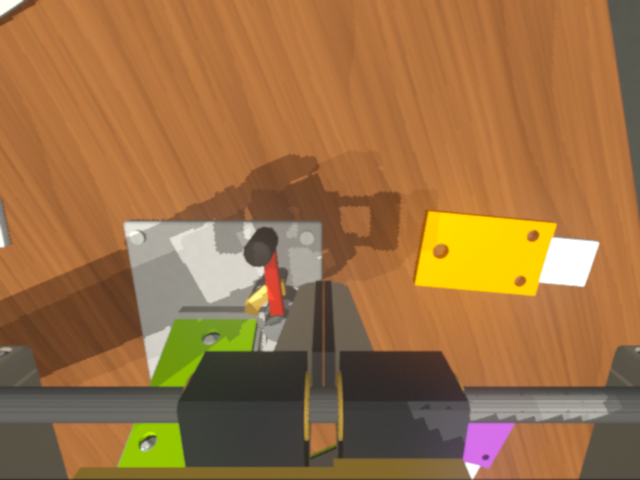

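View pics/s11.png

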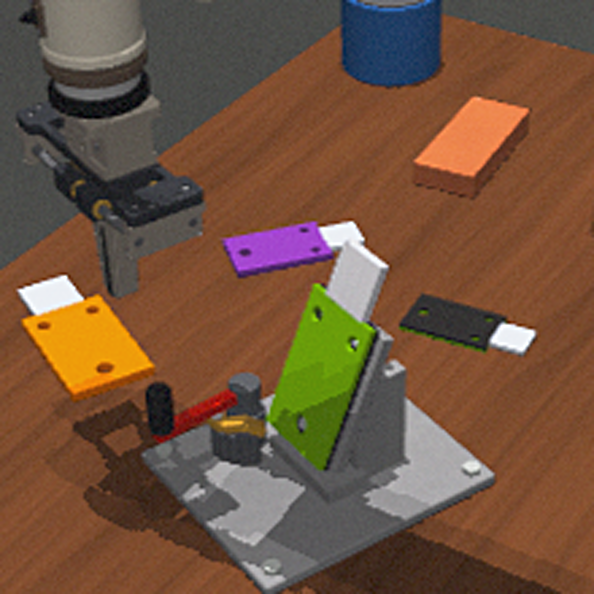

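The closed fingers are clear of the knob, which is at wrist (262,245), and on the correct side of it. I'll descend.

Request:
servo_tool:
  steps:
    - {"jaw":1,"tx":0,"ty":0,"tz":3,"wx":0,"wy":0,"wz":0}
    - {"jaw":1,"tx":0,"ty":0,"tz":6,"wx":0,"wy":0,"wz":0}
    - {"jaw":1,"tx":0,"ty":0,"tz":8.7,"wx":0,"wy":0,"wz":0}
    - {"jaw":1,"tx":0,"ty":-0.2,"tz":9,"wx":0,"wy":0,"wz":0}
    - {"jaw":1,"tx":0,"ty":-0.4,"tz":9,"wx":0,"wy":0,"wz":0}

```text
time: 12.57
tool_pos: [641.7, 134.9, 106.2]
orientation: [[0.378, 0.926, -0.005], [0.926, -0.378, 0.001], [-0.001, -0.005, -1.0]]
force: [0.2, -0.9, 0.8]
finger_gap: 0.5
```

Run:
```python
from h import *
lst()
hx,hy=10,18
for th in (.11,.2,.4,.6,.8,1,1.2,1.35,1.5):
    t=np.array([-np.sin(th),np.cos(th)]); k=85*np.array([np.cos(th),np.sin(th)])
    # rect(hx along H, hy along L) centre on ray -t from knob; distance by contact of circle r11 with rect
    lo,hi=5,40
    for _ in range(40):
        m=(lo+hi)/2; dv=np.abs(m*t)-[hx,hy]; dist=np.linalg.norm(np.maximum(dv,0)); 
        lo,hi=(m,hi) if dist<11 else (lo,m)
    print(th,(k-hi*t).round(1),round(hi,1))
```

```text
t 12.57 piv a,b 83.1 -33.2 z 106.2 F(H,L,up) -0.7 -0.5 0.8 q [ 1.3 27.5 83.3  0.1 69.5 23.5] gap 0.5
0.11 [ 87.7 -19.7] 29.2
0.2 [ 89.2 -12.1] 29.6
0.4 [90.5  4.3] 31.3
0.6 [87.8 22.1] 31.3
0.8 [80.  40.8] 29.0
1 [66.9 58. ] 25.0
1.2 [51.8 71.1] 22.5
1.35 [39.6 78.2] 21.5
1.5 [27.  83.3] 21.1
```

Request:
servo_tool:
  steps:
    - {"jaw":1,"tx":0.5,"ty":-1.3,"tz":0,"wx":0,"wy":0,"wz":0}
    - {"jaw":1,"tx":0.6,"ty":-2.3,"tz":0,"wx":0,"wy":0,"wz":0}
    - {"jaw":1,"tx":0.75,"ty":-3.7,"tz":0,"wx":0,"wy":0,"wz":0}
    - {"jaw":1,"tx":0.6,"ty":-4.6,"tz":0,"wx":0,"wy":0,"wz":0}
    - {"jaw":1,"tx":0.5,"ty":-5.5,"tz":0,"wx":0,"wy":0,"wz":0}

```text
time: 12.98
tool_pos: [595.4, 159.4, 110.2]
orientation: [[0.377, 0.926, 0.004], [0.926, -0.377, -0.002], [0.0, 0.005, -1.0]]
force: [5.2, -3.8, 1.6]
finger_gap: 0.4
```

Run:
```python
from h import *
lst(); pic('wrist','w12'); pic('side','s12',(200,130,420,350),2.7)
```

```text
t 12.98 piv a,b 88.0 18.9 z 110.2 F(H,L,up) -1.5 -6.3 1.6 q [ 3.8 21.5 90.8 -0.1 67.4 26. ] gap 0.4
```

View pics/s12.png

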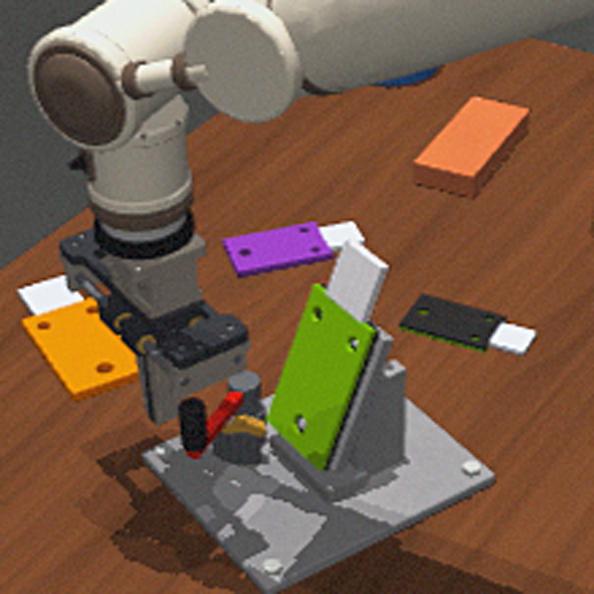

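Request:
servo_tool:
  steps:
    - {"jaw":1,"tx":-0.3,"ty":-1.1,"tz":0.3,"wx":0,"wy":0,"wz":0}
    - {"jaw":1,"tx":-0.8,"ty":-2.2,"tz":0.4,"wx":0,"wy":0,"wz":0}
    - {"jaw":1,"tx":-1.4,"ty":-3.1,"tz":0.4,"wx":0,"wy":0,"wz":0}
    - {"jaw":1,"tx":-2.1,"ty":-3.9,"tz":0.4,"wx":0,"wy":0,"wz":0}
    - {"jaw":1,"tx":-2.9,"ty":-4.6,"tz":0.4,"wx":0,"wy":0,"wz":0}

```text
time: 13.5
tool_pos: [542.9, 152.6, 109.0]
orientation: [[0.377, 0.926, 0.009], [0.926, -0.377, 0.004], [0.007, 0.006, -1.0]]
force: [3.4, 2.8, 2.7]
finger_gap: 0.8
```

Run:
```python
from h import *
lst(); pic('wrist','w13'); pic('side','s13',(200,130,420,350),2.7)
```

```text
t 13.5 piv a,b 61.7 64.8 z 109.0 F(H,L,up) 3.9 -2.1 2.7 q [  3.3  14.3 100.1   0.2  65.1  25.4] gap 0.8
```

View pics/s13.png

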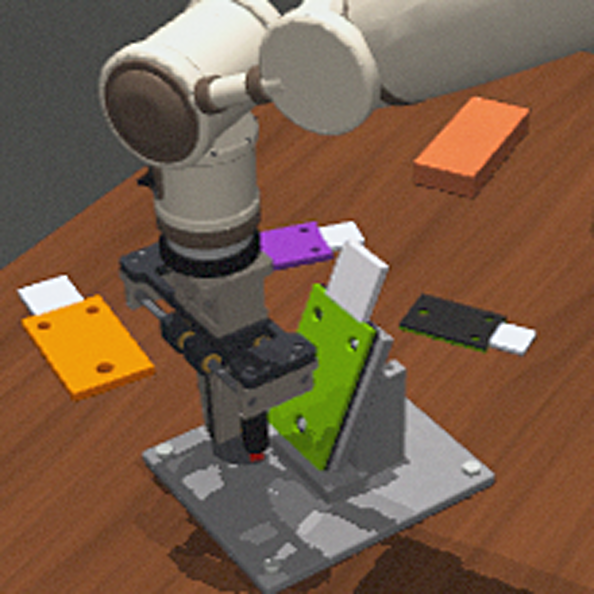

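View pics/w13.png

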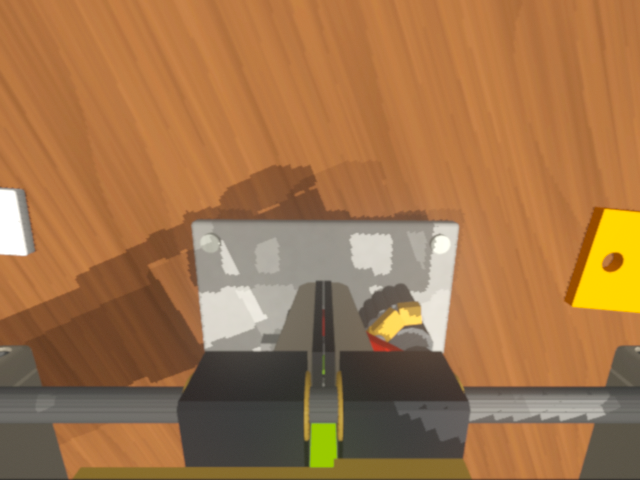

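Request:
servo_tool:
  steps:
    - {"jaw":1,"tx":-0.6,"ty":-0.5,"tz":0.3,"wx":0,"wy":0,"wz":0}
    - {"jaw":1,"tx":-1.3,"ty":-0.9,"tz":0.5,"wx":0,"wy":0,"wz":0}
    - {"jaw":1,"tx":-2.0,"ty":-1.2,"tz":0.5,"wx":0,"wy":0,"wz":0}
    - {"jaw":1,"tx":-2.7,"ty":-1.5,"tz":0.5,"wx":0,"wy":0,"wz":0}
    - {"jaw":1,"tx":-3.3,"ty":-1.6,"tz":0.5,"wx":0,"wy":0,"wz":0}

```text
time: 14.02
tool_pos: [511.8, 126.3, 101.7]
orientation: [[0.377, 0.926, 0.0], [0.926, -0.377, 0.002], [0.002, -0.0, -1.0]]
force: [0.5, 1.4, -0.9]
finger_gap: 0.7
```

Run:
```python
from h import *
lst(); pic('side','s14',(200,130,420,350),2.7)
```

```text
t 14.02 piv a,b 25.5 83.5 z 101.7 F(H,L,up) 1.5 0.1 -0.9 q [7.000e-01 1.010e+01 1.059e+02 1.000e-01 6.390e+01 2.280e+01] gap 0.7
```

View pics/s14.png

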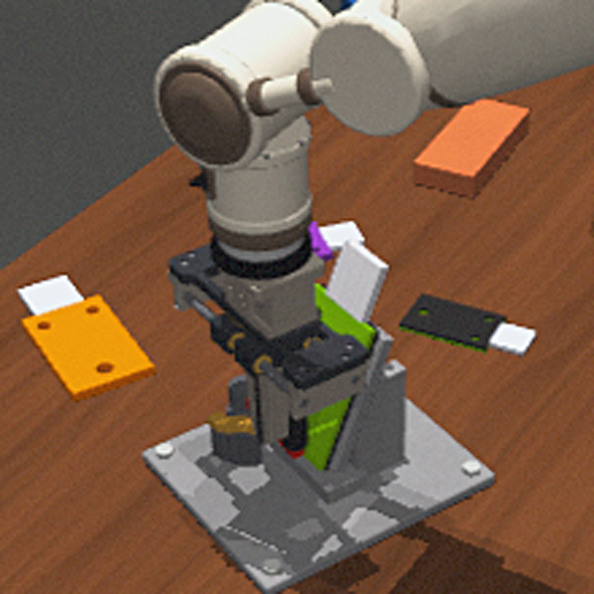

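Request:
servo_tool:
  steps:
    - {"jaw":1,"tx":-0.3,"ty":0,"tz":0,"wx":0,"wy":0,"wz":0}
    - {"jaw":1,"tx":-0.3,"ty":0,"tz":0,"wx":0,"wy":0,"wz":0}

```text
time: 14.23
tool_pos: [510.2, 122.1, 101.6]
orientation: [[0.378, 0.926, -0.0], [0.926, -0.378, 0.001], [0.0, -0.0, -1.0]]
force: [-0.2, -0.6, 0.3]
finger_gap: 0.4
```

Run:
```python
from h import *
lst()
```

```text
t 14.23 piv a,b 20.9 83.3 z 101.6 F(H,L,up) -0.6 -0.1 0.3 q [  0.2   9.8 106.3   0.   63.9  22.4] gap 0.4
```

Request:
servo_tool:
  steps:
    - {"jaw":1,"tx":2,"ty":0,"tz":0,"wx":0,"wy":0,"wz":0}
    - {"jaw":1,"tx":5,"ty":0,"tz":0,"wx":0,"wy":0,"wz":0}
    - {"jaw":1,"tx":8,"ty":0,"tz":-2,"wx":0,"wy":0,"wz":0}
    - {"jaw":1,"tx":11,"ty":0,"tz":-5,"wx":0,"wy":0,"wz":0}
    - {"jaw":1,"tx":12,"ty":0,"tz":-9,"wx":0,"wy":0,"wz":0}

```text
time: 14.65
tool_pos: [554.2, 235.6, 189.4]
orientation: [[0.376, 0.926, -0.006], [0.926, -0.376, 0.0], [-0.002, -0.006, -1.0]]
force: [1.0, 0.5, -1.0]
finger_gap: 0.2
```

Run:
```python
from h import *
lst(); pic('wrist','w15'); pic('side','s15',(230,180,400,320),4.2); pic('top','t15',(225,180,355,305),4.5)
```

```text
t 14.65 piv a,b 142.7 86.1 z 189.4 F(H,L,up) 0.9 -0.7 -1.0 q [11.5 15.2 89.3  0.1 75.9 33.6] gap 0.2
```

View pics/s15.png

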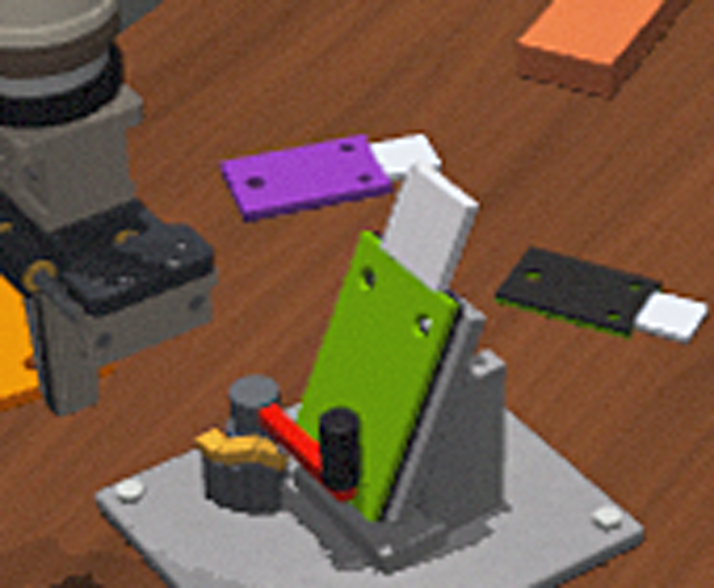

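View pics/w15.png

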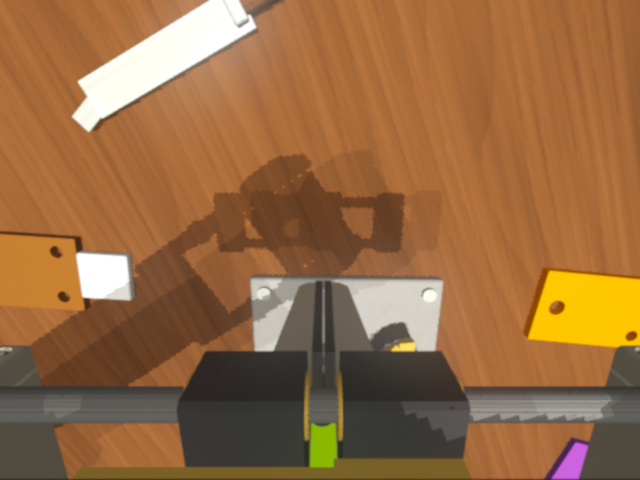

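Request:
servo_tool:
  steps:
    - {"jaw":1,"tx":3,"ty":0,"tz":-4,"wx":0,"wy":0,"wz":0}
    - {"jaw":1,"tx":6,"ty":0,"tz":-6,"wx":0,"wy":0,"wz":0}
    - {"jaw":1,"tx":9,"ty":4,"tz":-8,"wx":0,"wy":0,"wz":0}
    - {"jaw":1,"tx":12,"ty":7,"tz":-10,"wx":0,"wy":0,"wz":0}
    - {"jaw":1,"tx":14,"ty":10,"tz":-12,"wx":0,"wy":0,"wz":0}

```text
time: 15.22
tool_pos: [683.9, 321.9, 305.9]
orientation: [[0.376, 0.927, 0.006], [0.927, -0.376, 0.002], [0.004, 0.005, -1.0]]
force: [1.6, -0.1, 0.3]
finger_gap: 0.8
```

Run:
```python
from h import *
lst(); d=pic('top','t16',(225,180,355,305),4.5); s=pic('side','s16',(270,220,350,320),6)
for n,c,cr,f in (('t16',d,(225,180,355,305),4.5),('s16',s,(270,220,350,320),6)):
    im=cv2.imread(f"pics/{n}.png")
    for th,col in ((1.2,(0,255,255)),(1.5,(255,0,255))):
        k=piv()+85*(np.cos(th)*H+np.sin(th)*L)
        for z in (108,66):
            k[2]=z; P=np.array([k+11*np.array([np.cos(a),np.sin(a),0]) for a in np.linspace(0,2*np.pi,40)])
            u=((proj(c,P)-[cr[0],cr[1]]+.5)*f).astype(int); cv2.polylines(im,[u],True,col,1)
    cv2.imwrite(f"pics/{n}o.png",im)
```

```text
t 15.22 piv a,b 272.1 -0.7 z 305.9 F(H,L,up) 0.5 -1.5 0.3 q [16.1 35.4 49.6 -0.  94.7 38.1] gap 0.8
```

View pics/t16o.png

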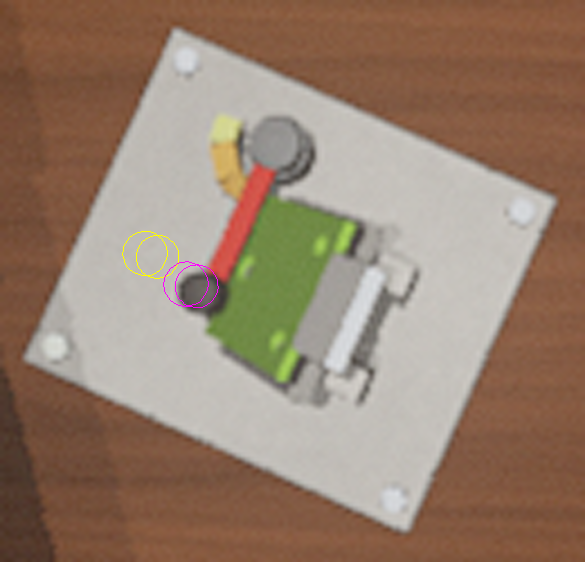

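View pics/s16o.png

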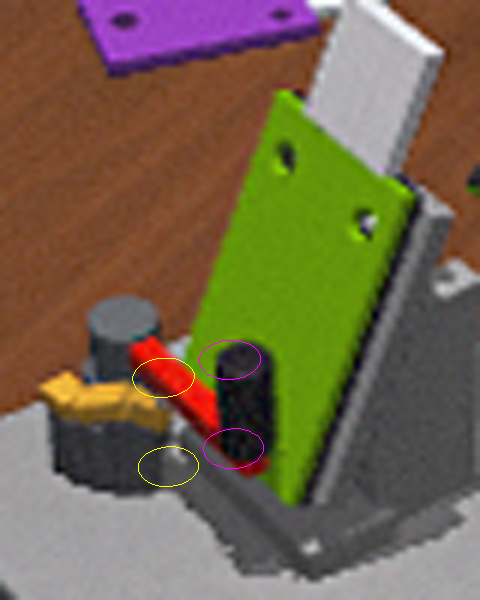

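The lever lies on the predicted closed position (1.5 rad), in front of a flush plate. I'll check the bystanders, then hand in.

Run:
```python
from h import *
d=capture("top"); a=np.load("top0.npz")["pixels"].astype(int); b=d["pixels"].astype(int)
for n,c in (("knife",(125,165,165,295)),("oil",(470,255,515,290)),("stone",(465,165,550,215))):
    print(n,(np.abs(a-b).sum(2)[c[1]:c[3],c[0]:c[2]]>90).mean().round(3))
for l in ("knife","oil_bottle","whetstone"):
    print(l,[(round(r["conf"],2),np.round(r["rect"],1)) for r in silhouettes("top",l)[:1]])
lst(); print(order.finish_job())
```

```text
knife 0.017
oil 0.0
stone 0.0
knife [(0.81, array([142.9, 231.2,  17.6, 116.1]))]
oil_bottle [(0.71, array([486.9, 273.8,  31.1,  23. ]))]
whetstone [(0.22, array([289.8, 244.6,  38.6,  41.3]))]
t 15.52 piv a,b 270.0 0.2 z 304.7 F(H,L,up) 0.1 0.3 -0.7 q [16.  35.1 50.1 -0.  94.6 38.1] gap 0.4
the job is handed in; nothing more can be done
None
```

The plate is on both pins with the green fine side out and the tab up, and the red lever is closed in front of it. I handed the job in at about 15.5 s; it reports no verdict, so the result rests on my own checks.

I gripped the plate by its tab, pulled it off the pins, turned it 180° about the slope axis and pushed it back on while the lever was still open. Then I swung the lever across with closed fingers and moved the arm clear.

- **Plate:** After release, the wrist view showed it flush with the board and centred, and the pins show in the holes.
- **Lever:** The top and side views put the knob at about 1.5 rad. It sits about 2 mm past my drawn prediction, towards the stop, which is within calibration error.
- **Bystanders:** The top-view pixels around the knife, bottle and whetstone are essentially unchanged from the start.
- **Arm:** It touched nothing at the end, with force readings at noise level.
- **Disagreements:** On the final check the network mistook the stand for the whetstone (low confidence, 0.22), but the whetstone's own pixels are unchanged. The wrist camera's reported position also differed from the arm's own reading by about 1 mm; I corrected for this when placing the plate.

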